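# Load the twin-door drying cabinet

## Robot

A 6-joint arm with a two-finger parallel gripper is mounted at the origin on a cart in front of the work surface, level with it; the furniture and walls round the work are solid. World frame = base frame: x ahead of the robot, y to its left, z up, the work surface at z = 0. Lengths are in mm, angles in rad, forces in N, time in s.
With the tool pointing down it reaches from about 400 to 925 mm from the base axis. Payload 12.5 kg.
Tool frame: the origin (TCP) lies at the very end of the fingers, on their centre line; the grasp point (between the pads) lies 19 mm behind it; z points along the fingers, y is the direction in which the jaws open and shut (so a half turn about z gives the same grasp; the last joint's range is limited). The gripper opens to 95 mm and grips with 3 to 60 N. Pads are 20 mm wide; open, the fingers measure 119 mm over their backs; the gripper's body (75 mm by 180 mm) begins 59 mm behind the grasp point.
Start: joints at [-1.375, 0.491, 1.559, -0, 1.092, -0.106], TCP at [185.798, -596.763, 214.661] pointing down, gripper open.
Joint ranges: [-3.1, 3.1], [-0.84, 2.19], [0.05, 2.79], [-1.13, 4.28], [0.06, 2.93], [-2.69, 2.69]. Speed limits (rad/s): [2.22, 2.22, 2.79, 3.14, 3.14, 3.14].

## Interface

Orientations are given as [roll, pitch, yaw] about the fixed x, y, z axes, in that order (R = Rz(yaw) Ry(pitch) Rx(roll)).
In Python, from cell import env gives the robot as it stands.
- The arm moves only by the shell command python3 -m pendant 'ROWS'. ROWS is JSON, a list that holds one entry, the list of rows, each a list of 5 numbers: the opening, from 0 (shut) to 1 (fully open), then the shift along the tool's x, y, z in m, then the turn about the tool's z in rad. A call has exactly 8 rows; each row is the pose to reach, as a shift and turn from the pose commanded when the call began, along the tool's axes at that moment; what a row does not reach only later rows make up. A row lasts 1/10 s, in which the tool goes at most 50 mm and 8.59 degrees, less where a joint would pass 70% of its speed; a pose out of reach is approached as far as the arm can. A call with a gripper value outside its range is refused whole. The fingers move at their own pace and stop on an object; the grip force is fixed at half the most. Time passes only in rows, so rows that repeat a pose let the fingers close, or fill a call up. It gives the time, the measured TCP pose, the force and the opening at its end, in the units of the state.
- env.state(): the state, without advancing time (a new reading comes with each control period).
- env.read_camera(name): name is "scene" or "top" or "wrist"; returns a dict with "image" (420x560x3 uint8, blue, green, red), "range_z" (420x560 float32, mm along the optical axis (not along the pixel's ray), 0 where there is no reading), "fx", "fy", "cx", "cy" (pixels), "dist" ([k1, k2, p1, p2, k3] as OpenCV has them; the pictures are not rectified), "rvec" (rotation vector, rad) and "tvec" (3), from world to camera coordinates, as OpenCV has them; the wrist camera has in their place "tool_from_camera" (4x4, takes a point from camera to tool coordinates, whose origin is the TCP and whose axes are the flange's). Camera axes: x right, y down, z forward; pixel columns grow to the right and rows downward; lengths in mm; the calibration is good to about 2 mm. A picture is of the moment at which its call begins: read the wrist's pose just before it.
- env.job_done(): hands the job in, once; it reports no verdict.
The state is a dict: "t": time; "joints": joint angles; "qvel": joint speeds; "tau": joint torques, N m; "eef_pos": TCP position; "tcp_rot": TCP orientation; "ft_force": force on the tool from outside, world axes, zero at the start; "moment": the same for the moment, N m; "opening": opening from 0.0 (shut) to 1.0 (fully open).
Only numpy, scipy, OpenCV 4.12 (cv2) and the standard library are available. Lean on these libraries where they do the work, as an engineer would, in place of code of your own. Each camera call takes 0.05 s, during which the arm holds its last target. There are 200 camera calls.

## Task

Load every milled aluminium block that lies on the bench into the low drying cabinet: open the active leaf wide (the one with the hood), lift the red flush bolt that it covered, swing the passive leaf wide open too, pull the carrier right out and set each block flat in a pocket of its own. Then push the carrier fully home, shut the passive leaf, press its bolt fully down again and shut the active leaf, leaving the other tools and parts on the bench where they lie.

Things in the scene. Friction and masses are not known exactly. Their poses are not given: they have to be found in the camera images.
- cabinet: low grey drying cabinet with two blue door leaves, 182 mm deep, 294 mm wide, roof top 76 mm above the bench; fixed. Origin under its middle, x pointing from its front to its back, y to the left, z up. A steel threshold lip 12 mm high runs under the leaves; the front faces the robot, slightly turned
- active_leaf (a joint): active leaf: blue, the right-hand one seen from the robot, 132 mm wide, 10 mm thick, top 76 mm above the bench. Angle in rad: 0 shut, 1.75 at its stop; swings towards the robot (anticlockwise from above), stays where left (0.07 N m friction). A strip on its free edge overlaps the passive leaf and carries the hood: while it is shut neither bolt nor passive leaf can move; it shuts last
- active_grip (a point): on the active leaf's handle: an upright round steel post, 14 mm in diameter, standing on the leaf's top edge, from 76 to 145 mm above the bench; this point is on its axis, 128 mm up, 90 mm from the hinge axis. The hood over the red bolt knob (aluminium, top 120 mm up) starts 45 mm from the post's axis
- active_hinge (a point): point on the active leaf's upright hinge axis, 128 mm above the bench; turns with the leaf: x is square to the leaf (pointing into the cabinet when shut), y along the leaf towards its free edge, z up
- passive_leaf (a joint): passive leaf of the double door: blue, the left-hand one, same size. Angle in rad: 0 shut, 1.75 at its stop; it swings out towards the robot (clockwise seen from above) and stays where it is left (0.07 N m). It has no handle of its own: it is swung by the red bolt knob
- flush_bolt (a joint): flush bolt at the passive leaf's free edge, in m: 0 fully down, caught behind the threshold lip; 0.022 fully up, free. It slides straight up and down with 2 N of friction and stays where it is left. It must be up while the leaf is opened or shut, so press it down only with the leaf fully shut
- bolt_knob (a point): middle of the bolt's red round knob: 18 mm in diameter, 32 mm tall, upright; with the bolt down the knob reaches from 80 to 112 mm above the bench (the leaf's top edge is at 76) and this point is at 98 mm; 121 mm from the passive leaf's hinge axis. It is both the bolt's knob and the passive leaf's handle
- passive_hinge (a point): point on the passive leaf's upright hinge axis, 98 mm above the bench; turns with the leaf: x is square to the leaf (pointing into the cabinet when shut), y along the leaf away from its free edge, z up
- carrier (a joint): pull-out aluminium carrier in the cabinet, travel in m: 0 fully home, 0.13 fully out, straight towards the front; 1.5 N of friction. It passes only between two leaves that are opened to about 1.5 rad or more. When home its pockets are under the cabinet's roof and cannot be loaded
- carrier_grip (a point): grip point on the carrier's handle: an upright round steel post, 14 mm in diameter, at the middle of its front edge, from 22 to 73 mm above the bench; this point is on its axis, 60 mm above the bench. The roof (top 76 mm above the bench) begins 35 mm behind the post's axis when the carrier is home
- carrier_row (a point): middle of the row of four pockets, on their floor, 22 mm above the bench; x points into the cabinet (the carrier comes out along -x), y left along the row, z up. Pocket centres at y = -85.5, -28.5, 28.5, 85.5 mm; pockets 68 mm (x) by 53 mm (y), walls 4 mm thick, 10 mm high: blocks go in with their 60 mm length along x, either way round, 12 mm apart, so grasp them by the ends of their length
- block_0_center (a point): centre of milled aluminium block 0: 45 mm along its x, 60 mm along its y, 32 mm high, two shallow bores in its top, about 0.22 kg; lies flat, the centre 16 mm up; absent in some starts. The blocks are alike and any one may go in any pocket
- block_1_center (a point): centre of milled aluminium block 1: 45 mm along its x, 60 mm along its y, 32 mm high, two shallow bores in its top, about 0.22 kg; lies flat, the centre 16 mm up; absent in some starts. The blocks are alike and any one may go in any pocket
- block_2_center (a point): centre of milled aluminium block 2: 45 mm along its x, 60 mm along its y, 32 mm high, two shallow bores in its top, about 0.22 kg; lies flat, the centre 16 mm up; absent in some starts. The blocks are alike and any one may go in any pocket
- block_3_center (a point): centre of milled aluminium block 3: 45 mm along its x, 60 mm along its y, 32 mm high, two shallow bores in its top, about 0.22 kg; lies flat, the centre 16 mm up; absent in some starts. The blocks are alike and any one may go in any pocket
- calliper: bystander: calliper 51 x 200 x 8 mm lying near the bench's front edge; origin at the centre of its underside, long along y
- screwdriver_yellow: bystander: screwdriver with a yellow handle, 170 mm long along y, 26 mm high; origin at the centre of its underside
- flange: bystander: turned steel flange, 64 mm in diameter, 35 mm high; origin at the centre of its underside
- rusty_sleeve: bystander: rusty sleeve, 40 mm in diameter, 42 mm high; origin at the centre of its underside
There are look-alikes about, which are no part of the job. What is shaped like the part that bears block_2_center but orange is not meant.

How it is judged (in metres and radians):
On the way, in this order (a step that is already met when the one before it is completed fails the run):
1. the active leaf is wide open (over 1.3 rad) (value of joint active_leaf above 1.3 rad), for 0.2 s.
2. the flush bolt is lifted (over 16 mm) (value of joint flush_bolt above 0.016 m), for 0.2 s.
3. the passive leaf is wide open (over 1.3 rad) (value of joint passive_leaf above 1.3 rad), for 0.2 s.
4. the carrier is pulled right out (over 115 mm) (value of joint carrier above 0.115 m), for 0.2 s.
5. every block present lies flat in a pocket of the pulled-out carrier (value of joint carrier above 0.09 m and x of block_0_center in the frame of carrier_row between -0.009 and 0.009 m and y of block_0_center in the frame of carrier_row between -0.095 and 0.095 m and z of block_0_center in the frame of carrier_row between 0.01 and 0.02 m and x of block_1_center in the frame of carrier_row between -0.009 and 0.009 m and y of block_1_center in the frame of carrier_row between -0.095 and 0.095 m and z of block_1_center in the frame of carrier_row between 0.01 and 0.02 m and x of block_2_center in the frame of carrier_row between -0.009 and 0.009 m and y of block_2_center in the frame of carrier_row between -0.095 and 0.095 m and z of block_2_center in the frame of carrier_row between 0.01 and 0.02 m and x of block_3_center in the frame of carrier_row between -0.009 and 0.009 m and y of block_3_center in the frame of carrier_row between -0.095 and 0.095 m and z of block_3_center in the frame of carrier_row between 0.01 and 0.02 m), for 0.3 s.
6. the carrier is fully home (under 6 mm) (value of joint carrier below 0.006 m), for 0.2 s.
7. the passive leaf is shut and its bolt fully down (value of joint passive_leaf below 0.035 rad and value of joint flush_bolt below 0.004 m), for 0.2 s.
At the end, for the whole second after the job is handed in: Every block present lies flat on the floor of a pocket of its own (within 9 mm of the row's centre line, centre less than 20 mm above the pocket floor), the carrier is home within 6 mm, the passive leaf shut within 0.035 rad with its bolt down within 4 mm, and the active leaf shut within 0.05 rad (all of step 7 and x of block_0_center in the frame of carrier_row between -0.009 and 0.009 m and y of block_0_center in the frame of carrier_row between -0.095 and 0.095 m and z of block_0_center in the frame of carrier_row between 0.01 and 0.02 m and x of block_1_center in the frame of carrier_row between -0.009 and 0.009 m and y of block_1_center in the frame of carrier_row between -0.095 and 0.095 m and z of block_1_center in the frame of carrier_row between 0.01 and 0.02 m and x of block_2_center in the frame of carrier_row between -0.009 and 0.009 m and y of block_2_center in the frame of carrier_row between -0.095 and 0.095 m and z of block_2_center in the frame of carrier_row between 0.01 and 0.02 m and x of block_3_center in the frame of carrier_row between -0.009 and 0.009 m and y of block_3_center in the frame of carrier_row between -0.095 and 0.095 m and z of block_3_center in the frame of carrier_row between 0.01 and 0.02 m and value of joint carrier below 0.006 m and value of joint active_leaf below 0.05 rad); the robot touches nothing.
It fails at once if the calliper is shifted by more than 4 cm (distance of calliper from where it was at the start of the episode above 0.04 m).
It fails at once if the yellow screwdriver is shifted by more than 4 cm (distance of screwdriver_yellow from where it was at the start of the episode above 0.04 m).
It fails at once if the flange is shifted by more than 4 cm (distance of flange from where it was at the start of the episode above 0.04 m).
It fails at once if the rusty sleeve is shifted by more than 4 cm (distance of rusty_sleeve from where it was at the start of the episode above 0.04 m).
Of block_0, block_1, block_2, block_3 only 2 to 4 are there at a start; the rules pass over those that are not, and their reading is None.
At some moment in a run one of block_0, block_1, block_2, block_3 may be knocked a few centimetres aside while the robot is not near it.
It also fails if it takes over 210 s, if anything falls off the work surface, if the arm or the gripper's body presses on something with over 40 N, if the wrist force passes 120 N, or if a joint passes its speed limit or range.

## Working session

There is one attempt and no reset: what is moved stays moved. The work goes in short steps, Python scripts to look and compute and a shell command to move; the robot and the scene stay as the last step left them, time stands still between calls to the robot, and variables do not carry over. Pictures are saved under pics/ and viewed, about 12 in all and at most 16, crops included, and the job is handed in when it is done.

```bash
ls; mkdir -p pics
python3 - <<'E'
from cell import env
import cv2,pickle
print(env.state())
for n in("scene","top"):
    d=env.read_camera(n); cv2.imwrite(f"pics/{n}0.png",d["image"]); pickle.dump(d,open(f"{n}0.pkl","wb"))
    print(n,d["fx"],d["fy"],d["cx"],d["cy"],d["dist"],d["rvec"],d["tvec"])
E
```

```text
pics
{'t': 0.0, 'joints': array([-1.37461765e+00,  4.91591379e-01,  1.55948297e+00, -3.82668910e-05,
        1.09173893e+00, -1.05592705e-01]), 'qvel': array([-1.14636728e-03, -5.44835362e-05, -5.20711190e-04,  7.34663604e-04,
        8.99182693e-04,  1.41059367e-03]), 'tau': array([-3.45062304e-03, -6.12656951e+01, -2.58184254e+01,  6.91334903e-02,
        4.82185779e-02, -5.14414000e-05]), 'eef_pos': array([ 185.72144158, -596.48390468,  214.0304542 ]), 'tcp_rot': array([-3.14037525e+00, -9.49006164e-05,  3.01788985e-01]), 'ft_force': array([ 0.0093806 , -0.57443313,  0.17850108]), 'moment': array([0.00541884, 0.0334812 , 0.0326986 ]), 'opening': 1.0038818651762231}
scene 397.4568219935136 397.4568219935136 283.1815362957161 205.54594627271186 [0.03851446 0.         0.         0.         0.        ] [ 0.96543971 -2.46382717  1.06353738] [462.36738155 276.3118552  997.62195254]
top 462.25994591380174 462.25994591380174 278.0023540075821 207.91396373902438 [-0.03344747  0.          0.          0.          0.        ] [ 2.16500425 -2.12535749  0.15168512] [  88.18265176  565.70089825 1464.44624105]
```

View pics/scene0.png

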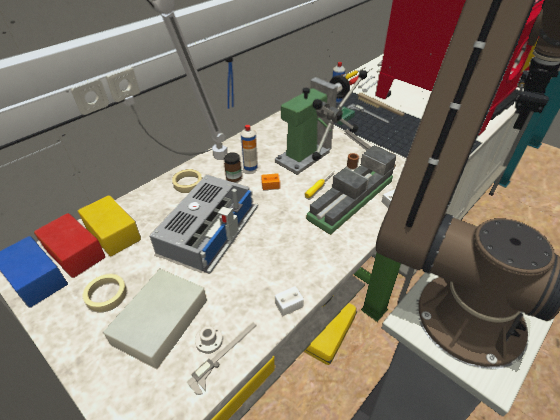

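View pics/top0.png

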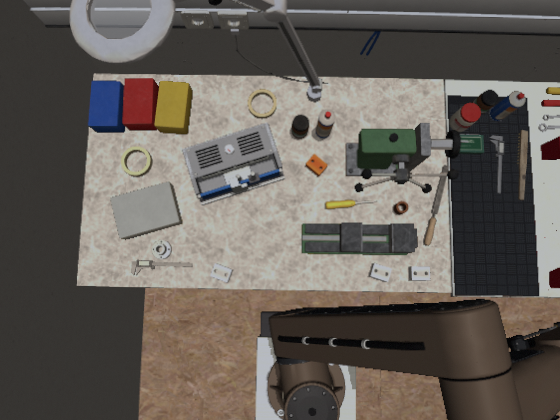

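The scene view shows the cabinet at about (205,220) and one white two-bore block at (289,300). In the top view there are three aluminium blocks at (220,272), (381,272) and (420,273). The orange one at (316,164) is the look-alike and isn't meant. Next I'll take enlarged crops and measure.

```bash
cat > h.py <<'E'
import numpy as np,cv2,pickle
from scipy.spatial.transform import Rotation as Rn
def cam(d,T=None):
    """returns R,t camera->world"""
    if "rvec" in d:
        R=cv2.Rodrigues(np.array(d["rvec"],float))[0]; return R.T,-R.T@np.array(d["tvec"]).ravel()
    M=T@d["tool_from_camera"]; return M[:3,:3],M[:3,3]
def toolT(s):
    T=np.eye(4);T[:3,:3]=Rn.from_euler("xyz",s["tcp_rot"]).as_matrix();T[:3,3]=s["eef_pos"];return T
def ray(d,uv):
    K=np.array([[d["fx"],0,d["cx"]],[0,d["fy"],d["cy"]],[0,0,1]])
    p=cv2.undistortPoints(np.array(uv,float).reshape(-1,1,2),K,np.array(d["dist"],float)).reshape(-1,2)
    return np.c_[p,np.ones(len(p))]
def atz(d,uv,z,T=None):
    R,t=cam(d,T); r=ray(d,uv)@R.T; return t+r*((z-t[2])/r[:,2])[:,None]
def cloud(d,T=None):
    v,u=np.mgrid[:420,:560]; R,t=cam(d,T)
    r=ray(d,np.c_[u.ravel(),v.ravel()])*np.array(d["range_z"],float).reshape(-1,1)
    return (r@R.T+t).reshape(420,560,3)
def crop(d,x0,y0,x1,y1,k,f):
    cv2.imwrite(f,cv2.resize(d["image"][y0:y1,x0:x1],None,fx=k,fy=k,interpolation=cv2.INTER_CUBIC))
E
python3 - <<'E'
from h import *
d=pickle.load(open("top0.pkl","rb"))
a=cv2.resize(d["image"][115:210,170:300],None,fx=5,fy=5,interpolation=cv2.INTER_CUBIC)
b=[cv2.resize(d["image"][255:290,x:x+50],None,fx=3.2,fy=3.2,interpolation=cv2.INTER_CUBIC) for x in(195,355,395)]
b=np.hstack(b); b=b[:, :650]; b=np.pad(b,((0,0),(0,650-b.shape[1]),(0,0)))
cv2.imwrite("pics/c1.png",np.vstack([a,b]))
C=cloud(d)
for uv in[(220,272),(381,272),(420,273),(316,164),(230,150),(229,149),(340,205),(400,208),(162,249),(160,266),(400,170),(345,238),(400,238)]:
    print(uv,C[uv[1],uv[0]].round())
# blocks: pixels with z ~32, low saturation, in front region
for u0,u1 in((205,238),(365,396),(405,435)):
    m=np.zeros((420,560),np.uint8); m[258:288,u0:u1]=1
    m&=(abs(C[...,2]-32)<8).astype(np.uint8); P=C[m>0][:,:2].astype(np.float32); r=cv2.minAreaRect(P); print(len(P),r)
E
```

```text
(220, 272) [354. 282.  29.]
(381, 272) [ 363. -236.   33.]
(420, 273) [ 362. -362.   32.]
(316, 164) [714. -24.  38.]
(230, 150) [744. 257.  83.]
(229, 149) [748. 260.  81.]
(340, 205) [ 581. -106.   17.]
(400, 208) [ 577. -310.   -0.]
(162, 249) [425. 481.  -2.]
(160, 266) [369. 483.   3.]
(400, 170) [ 655. -254.  222.]
(345, 238) [ 464. -109.  114.]
(400, 238) [ 467. -280.  110.]
244 ((353.490478515625, 277.9818115234375), (60.04812240600586, 45.03999710083008), 70.5501937866211)
249 ((363.7769470214844, -234.43670654296875), (61.6912841796875, 45.25410461425781), 71.9668197631836)
250 ((363.53717041015625, -363.0150146484375), (41.69706726074219, 62.34297180175781), 0.9814121723175049)
```

View pics/c1.png

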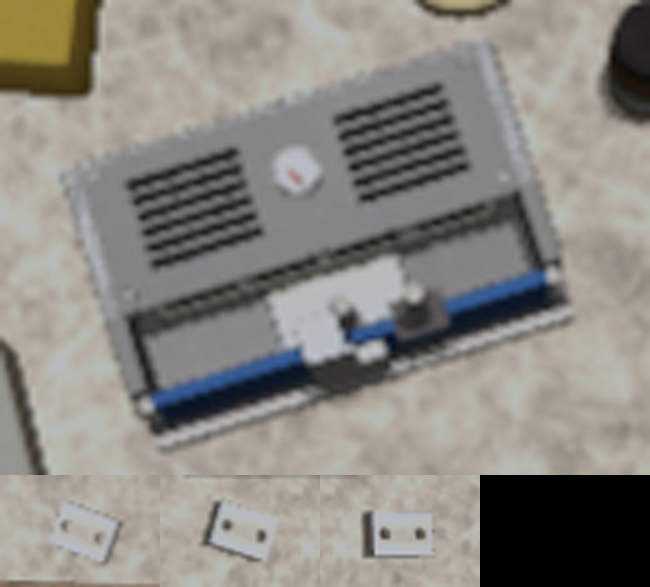

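Crop: in the cabinet picture the hinge pins are at crop (148,405) and (553,275), the active post at about (415,295), and the white hood strip beside it. The three bright blocks with two bores are the parts meant; the orange one isn't. I'll compute the cabinet frame from these and then move closer.

```bash
cat >> h.py <<'E'
def shift(s,target,yaw=None):
    """tool-axis shift (m) and turn (rad) to world target (mm), tool yaw"""
    R=toolT(s)[:3,:3]; d=R.T@(np.array(target,float)-s["eef_pos"])/1000
    out=list(d.round(4))
    if yaw is not None:
        a=-(yaw-s["tcp_rot"][2]); out.append(round((a+np.pi)%(2*np.pi)-np.pi,4))
    return [float(x) for x in out]
E
python3 - <<'E'
from h import *
from cell import env
d=pickle.load(open("top0.pkl","rb"))
L,R=atz(d,[(199.6,196),(280.6,170)],76)
print(L,R,np.linalg.norm(L-R)); v=L-R; print("cab yaw",np.arctan2(-v[0],v[1]))
C=cloud(d); P=C[115:210,170:300].reshape(-1,3); P=P[abs(P[:,2]-76)<5]; print(cv2.minAreaRect(P[:,:2].astype(np.float32)),len(P))
s=env.state(); print(shift(s,[450,-190,365]))
E
```

```text
[592.74904774 349.70123338  76.        ] [682.33224388  92.4042718   76.        ] 272.44609644018766
cab yaw 0.3350439923455904
((717.0777587890625, 254.1630859375), (423.4676818847656, 262.28204345703125), 85.7652816772461) 2924
[0.3732, -0.3098, -0.1506]
```

```bash
python3 -m pendant '[[[1,0,0,-0.05,0],[1,0,0,-0.10,0],[1,0,0,-0.15,0],[1,0.373,-0.31,-0.15,-0.7],[1,0.373,-0.31,-0.15,-0.7],[1,0.373,-0.31,-0.15,-0.7],[1,0.373,-0.31,-0.15,-0.7],[1,0.373,-0.31,-0.15,-0.7]]]'
python3 -m pendant '[[[1,0.12,-0.1,0,-0.1],[1,0.19,-0.15,0,-0.1],[1,0.19,-0.15,0,-0.1],[1,0.19,-0.15,0,-0.1],[1,0.19,-0.15,0,-0.1],[1,0.19,-0.15,0,-0.1],[1,0.19,-0.15,0,-0.1],[1,0.19,-0.15,0,-0.1]]]'
python3 - <<'E'
from h import *
from cell import env
s=env.state(); print(s["joints"],s["eef_pos"],s["tcp_rot"],shift(s,[570,170,400],1.906))
E
```

```text
t: 0.9
eef_pos: [322.5, -385.1, 364.5]
tcp_rot: [-3.141, -0.0, 1.007]
ft_force: [0.7, -0.5, 0.2]
opening: 1.001
t: 1.7
eef_pos: [298.1, -146.9, 364.6]
tcp_rot: [-3.142, 0.0, 1.101]
ft_force: [0.0, -0.5, 0.6]
opening: 1.002
[-6.57172766e-01 -1.05316553e-01  1.92708464e+00 -2.43260473e-04
  1.31981443e+00 -1.87794504e-01] [ 298.11162618 -146.86302929  364.56304451] [-3.14155861e+00  2.33387164e-04  1.10147848e+00] [0.4056, 0.0992, -0.0355, -0.8045]
```

```bash
python3 -m pendant '[[[1,0.4,0.1,-0.035,-0.8],[1,0.4,0.1,-0.035,-0.8],[1,0.4,0.1,-0.035,-0.8],[1,0.4,0.1,-0.035,-0.8],[1,0.4,0.1,-0.035,-0.8],[1,0.4,0.1,-0.035,-0.8],[1,0.4,0.1,-0.035,-0.8],[1,0.4,0.1,-0.035,-0.8]]]'
python3 -m pendant '[[[1,0,0,0,0],[1,0,0,0,0],[1,0,0,0,0],[1,0,0,0,0],[1,0,0,0,0],[1,0,0,0,0],[1,0,0,0,0],[1,0,0,0,0]]]'
python3 - <<'E'
from h import *
from cell import env
s=env.state(); print(s["joints"],s["eef_pos"],s["tcp_rot"])
d=env.read_camera("wrist"); cv2.imwrite("pics/w1.png",d["image"]); pickle.dump((s,d),open("w1.pkl","wb"))
print(d["tool_from_camera"].round(3))
E
```

```text
t: 2.5
eef_pos: [561.1, 155.7, 397.5]
tcp_rot: [-3.14, 0.0, 1.9]
ft_force: [0.2, -0.6, 0.7]
opening: 1.0
t: 3.3
eef_pos: [558.8, 154.9, 398.6]
tcp_rot: [3.141, 0.0, 1.902]
ft_force: [-0.1, -0.5, -0.2]
opening: 1.0
[ 1.56627071e-01  2.97629005e-01  1.38133953e+00 -1.08823121e-04
  1.46231268e+00 -1.74183523e-01] [558.78374799 154.9303424  398.6148385 ] [3.14130468e+00 1.60522714e-04 1.90161866e+00]
[[ 1.00000e-03 -9.71000e-01 -2.38000e-01  6.70610e+01]
 [ 1.00000e+00  1.00000e-03 -2.00000e-03 -4.10000e-01]
 [ 2.00000e-03 -2.38000e-01  9.71000e-01 -1.69864e+02]
 [ 0.00000e+00  0.00000e+00  0.00000e+00  1.00000e+00]]
```

View pics/w1.png

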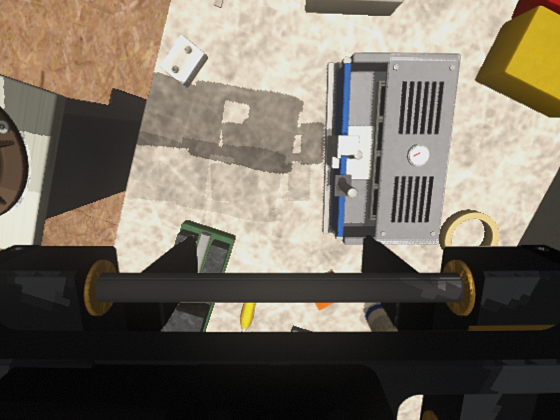

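The wrist view has the cabinet at (395,150), the active post at (348,188) and the hood at (350,150). I'll enlarge that area.

Run:
```python
from h import *
s,d=pickle.load(open("w1.pkl","rb"))
crop(d,315,45,465,250,2.9,"pics/w1c.png"); 
C=cloud(d,toolT(s)); P=C[45:250,315:470].reshape(-1,3); print(np.histogram(P[:,2],bins=np.arange(-10,160,5)))
```

```text
(array([    0,  5352,  2367,   682,  3144,   313,  1912,   336,   486,
         142,   143,   127,   117,   143,   162,   208,  4579, 10231,
         171,    16,    18,    28,    17,    23,    24,   310,   138,
          12,     7,     7,    57,    25,     0]), array([-10,  -5,   0,   5,  10,  15,  20,  25,  30,  35,  40,  45,  50,
        55,  60,  65,  70,  75,  80,  85,  90,  95, 100, 105, 110, 115,
       120, 125, 130, 135, 140, 145, 150, 155]))
```

View pics/w1c.png

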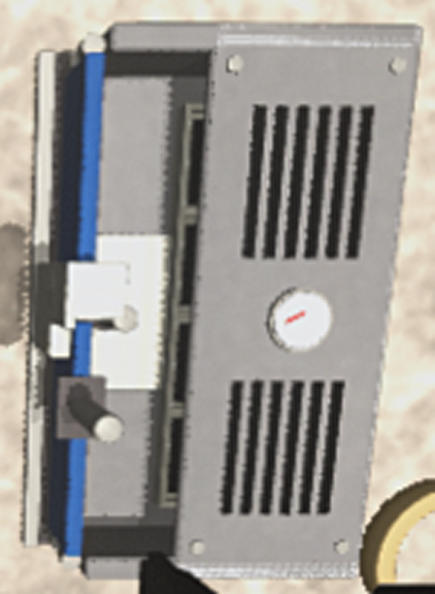

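Run:
```python
from h import *
s,d=pickle.load(open("w1.pkl","rb")); T=toolT(s)
f=lambda p:(315+p[0]/2.9,45+p[1]/2.9)
post=atz(d,[f((110,428))],145,T)[0]; car=atz(d,[f((127,318))],73,T)[0]; hl=atz(d,[f((94,42))],77,T)[0]
roof=atz(d,[f(p) for p in((222,24),(422,26),(178,575),(358,572),(235,63),(398,63),(197,547),(341,547))],76,T)
hr=atz(d,[f((72,552))],76,T)[0]
print("post",post,"car",car,"hl",hl,"hr",hr);print(roof)
for a,b in((0,2),(1,3),(4,6),(5,7)):
    v=roof[a]-roof[b];print(np.arctan2(-v[0],v[1]),np.linalg.norm(v))
v=hl-hr;print("hinge",np.arctan2(-v[0],v[1]),np.linalg.norm(v))
C=cloud(d,T)
m=(C[...,2]>141)&(C[...,2]<150); m[:45]=0;m[250:]=0;m[:,:315]=0;m[:,470:]=0
print("post cloud",np.median(C[m],0),m.sum())
m=(C[...,2]>112)&(C[...,2]<126); m[:45]=0;m[250:]=0;m[:,:315]=0;m[:,470:]=0
print("hood",cv2.minAreaRect(C[m][:,:2].astype(np.float32)))
# block
m=np.zeros((420,560),bool); m[30:90,155:215]=1; m&=abs(C[...,2]-32)<5
print("blk",cv2.minAreaRect(C[m][:,:2].astype(np.float32)),m.sum())
e=toolT(s); print("tool",s["eef_pos"])
```

```text
post [655.84538062 179.19447758 145.        ] car [662.18827488 231.04176302  73.        ] hl [594.08642281 351.42725764  77.        ] hr [681.85095775  99.72463406  76.        ]
[[651.40317433 380.50488149  76.        ]
 [746.53969786 413.16029285  76.        ]
 [744.26467623 106.6281141   76.        ]
 [841.41212801 141.86038627  76.        ]
 [664.82150823 366.02290916  76.        ]
 [742.69230756 393.48936237  76.        ]
 [747.8500789  125.56204134  76.        ]
 [825.57957781 152.26076541  76.        ]]
0.326898437287755 289.1915321246002
0.3364037661033371 287.40984205612375
0.33247207839677795 254.39176971898596
0.33096609074020855 255.07162828596913
hinge 0.3355014502298847 266.5667351890375
post cloud [654.69335468 179.07073414 144.54145302] 79
hood ((640.20849609375, 213.58193969726562), (29.265361785888672, 78.9819564819336), 21.167587280273438)
blk ((351.7774963378906, 278.57000732421875), (60.340389251708984, 45.00038146972656), 70.46544647216797) 1091
tool [558.78374799 154.9303424  398.6148385 ]
```

```bash
cat > sh.py <<'E'
import sys
from h import *
from cell import env
s=env.state(); print("pos",s["eef_pos"].round(1),"rot",s["tcp_rot"].round(3),"F",s["ft_force"].round(1),"open",round(s["opening"],3))
a=[eval(x) for x in sys.argv[1:]]
for t in a: print(t,shift(s,t[:3],t[3] if len(t)>3 else None))
E
python3 sh.py '[655.5,179,200,1.905]' '[655.5,179,109,1.905]'
```

```text
pos [558.8 155.  398.5] rot [3.141 0.    1.902] F [-0.   0.8  0.4] open 1.0
[655.5, 179, 200, 1.905] [-0.0087, 0.0992, 0.1986, -0.0032]
[655.5, 179, 109, 1.905] [-0.0087, 0.0992, 0.2896, -0.0032]
```

```bash
python3 -m pendant '[[[0.6,-0.0087,0.0992,0.1,-0.003],[0.6,-0.0087,0.0992,0.1,-0.003],[0.6,-0.0087,0.0992,0.18,-0.003],[0.6,-0.0087,0.0992,0.2,-0.003],[0.6,-0.0087,0.0992,0.2,-0.003],[0.6,-0.0087,0.0992,0.2,-0.003],[0.6,-0.0087,0.0992,0.2,-0.003],[0.6,-0.0087,0.0992,0.2,-0.003]]]'
python3 sh.py '[655.5,179,109,1.905]'
```

```text
t: 4.15
eef_pos: [656.1, 179.2, 201.0]
tcp_rot: [3.138, 0.001, 1.905]
ft_force: [0.4, 0.3, 0.3]
opening: 0.599
pos [656.1 179.2 201. ] rot [3.138e+00 1.000e-03 1.905e+00] F [0.4 0.3 0.3] open 0.599
[655.5, 179, 109, 1.905] [0.0, -0.001, 0.092, -0.0002]
```

```bash
python3 -m pendant '[[[0.6,0,0,0.04,0],[0.6,0,0,0.075,0],[0.6,0,0,0.091,0],[0.6,0,0,0.091,0],[0,0,0,0.091,0],[0,0,0,0.091,0],[0,0,0,0.091,0],[0,0,0,0.091,0]]]'
python3 - <<'E'
from h import *
from cell import env
s=env.state(); print(s["eef_pos"].round(1),s["ft_force"].round(1),s["opening"])
R=toolT(s)[:3,:3]
H=np.array([685,94]);v=s["eef_pos"][:2]-H;print("r",np.linalg.norm(v),np.arctan2(-v[0],v[1])-.334)
a0=np.arctan2(-v[0],v[1])
for k in range(1,17):
    th=1.72*k/16; a=a0+th; p=H+90*np.array([-np.sin(a),np.cos(a)])
    d=np.r_[p-s["eef_pos"][:2],0]; print(k,(R.T@d/1000).round(4))
E
```

```text
t: 4.95
eef_pos: [655.9, 179.1, 108.5]
tcp_rot: [3.14, 0.0, 1.905]
ft_force: [1.2, -0.3, 0.0]
opening: 0.319
[655.9 179.1 108.5] [ 1.2 -0.3  0. ] 0.3186201431185184
r 89.97611260045387 -0.0044042865892741645
1 [-0.0005 -0.0097 -0.    ]
2 [-0.002  -0.0192 -0.    ]
3 [-0.0045 -0.0285 -0.    ]
4 [-0.008  -0.0376 -0.0001]
5 [-0.0125 -0.0461 -0.0001]
6 [-0.0178 -0.0542 -0.0001]
7 [-0.024  -0.0616 -0.0001]
8 [-0.031  -0.0683 -0.0001]
9 [-0.0386 -0.0743 -0.0001]
10 [-0.0468 -0.0794 -0.0001]
11 [-0.0555 -0.0835 -0.0001]
12 [-0.0647 -0.0868 -0.0001]
13 [-0.0741 -0.089  -0.0001]
14 [-0.0837 -0.0902 -0.0001]
15 [-0.0933 -0.0903 -0.0001]
16 [-1.03e-01 -8.95e-02 -1.00e-04]
```

```bash
python3 -m pendant '[[[0,0,0,0,0],[0,0,0,0,0],[0,0,0,0,0],[0,0,0,0,0],[0,0,0,0,0],[0,0,0,0,0],[0,0,0,0,0],[0,0,0,0,0]]]'
python3 -m pendant '[[[0,-0.0005,-0.0097,0,0],[0,-0.002,-0.0192,0,0],[0,-0.0045,-0.0285,0,0],[0,-0.008,-0.0376,0,0],[0,-0.0125,-0.0461,0,0],[0,-0.0178,-0.0542,0,0],[0,-0.024,-0.0616,0,0],[0,-0.031,-0.0683,0,0]]]'
python3 sh.py
```

```text
t: 5.75
eef_pos: [655.6, 179.1, 107.6]
tcp_rot: [3.141, 0.0, 1.905]
ft_force: [-0.5, 0.3, 4.0]
opening: 0.139
t: 6.55
eef_pos: [601.1, 127.0, 107.7]
tcp_rot: [3.141, 0.0, 1.905]
ft_force: [5.6, 1.5, 3.6]
opening: 0.143
pos [601.1 127.  107.7] rot [3.141 0.    1.905] F [5.6 1.5 3.6] open 0.143
```

```bash
python3 -m pendant '[[[0,-0.0076,-0.006,0,0],[0,-0.0158,-0.0111,0,0],[0,-0.0245,-0.0152,0,0],[0,-0.0337,-0.0185,0,0],[0,-0.0431,-0.0207,0,0],[0,-0.0527,-0.0219,0,0],[0,-0.0623,-0.022,0,0],[0,-0.072,-0.0212,0,0]]]'
python3 -m pendant '[[[0,0,0,0,0],[0,0,0,0,0],[0,0,0,0,0],[0.7,0,0,0,0],[0.7,0,0,0,0],[0.7,0,0,0,0],[0.7,0,0,0,0],[0.7,0,0,0,0]]]'
python3 -m pendant '[[[0.7,0,0,-0.05,0],[0.7,0,0,-0.1,0],[0.7,0,0,-0.15,0],[0.7,0,0,-0.2,0],[0.7,0,0,-0.2,0],[0.7,0,0,-0.2,0],[0.7,0,0,-0.2,0],[0.7,0,0,-0.2,0]]]'
python3 - <<'E'
from h import *
from cell import env
s=env.state();d=env.read_camera("wrist");cv2.imwrite("pics/w2.png",d["image"]);pickle.dump((s,d),open("w2.pkl","wb"))
E
python3 sh.py '[633,236,200,1.905]'
```

```text
t: 7.35
eef_pos: [605.8, 52.0, 107.9]
tcp_rot: [3.139, 0.0, 1.905]
ft_force: [7.9, 10.1, 2.9]
opening: 0.145
t: 8.15
eef_pos: [604.5, 52.3, 107.2]
tcp_rot: [-3.141, -0.0, 1.905]
ft_force: [1.1, 0.0, -0.0]
opening: 0.504
t: 8.95
eef_pos: [604.3, 52.4, 305.8]
tcp_rot: [-3.139, -0.001, 1.905]
ft_force: [0.6, 0.7, -1.3]
opening: 0.699
pos [604.4  52.4 306. ] rot [-3.139e+00 -1.000e-03  1.905e+00] F [-0.6 -0.4 -0.7] open 0.7
[633, 236, 200, 1.905] [0.164, 0.0874, 0.1059, -0.0002]
```

View pics/w2.png

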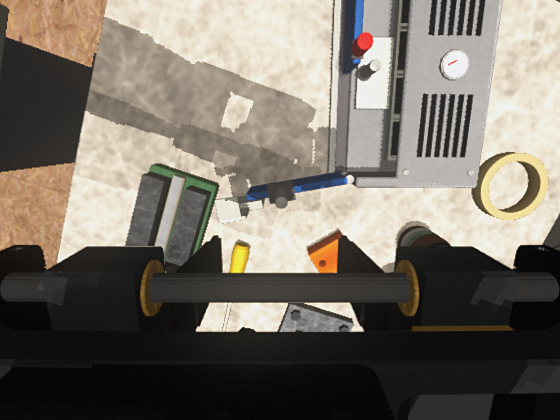

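The active leaf is wide open at about 1.7 rad. The red knob's top is at about (365,39), the carrier post's at (375,66) and the active hinge pin at (350,180).

Run:
```python
from h import *
s,d=pickle.load(open("w2.pkl","rb")); T=toolT(s);C=cloud(d,T)
print("knob",atz(d,[(366,39)],112,T)[0],"car",atz(d,[(375,66)],73,T)[0],"hr",atz(d,[(350,180)],77,T)[0])
b=d["image"].astype(int); m=(b[...,2]>150)&(b[...,0]<90)&(b[...,1]<80)&(C[...,2]>108)&(C[...,2]<118); m[100:]=0
p=C[m]; print("knob cloud",p.mean(0),m.sum(),p.min(0),p.max(0))
print(shift(s,[633,236,200]))
```

```text
knob [634.62382006 239.50061159 112.        ] car [661.65834377 229.13214232  73.        ] hr [683.85652271  93.10631407  77.        ]
knob cloud [633.91700964 237.53545179 111.44419356] 208 [625.90880499 229.61794617 109.38874678] [641.83295876 245.776629   113.76203564]
[0.164, 0.0875, 0.1057]
```

```bash
python3 -m pendant '[[[0.6,0.165,0.089,0,0],[0.6,0.165,0.089,0,0],[0.6,0.165,0.089,0.05,0],[0.6,0.165,0.089,0.1,0],[0.6,0.165,0.089,0.15,0],[0.6,0.165,0.089,0.15,0],[0.6,0.165,0.089,0.15,0],[0.6,0.165,0.089,0.15,0]]]'
python3 sh.py '[634,237,84,1.905]'
```

```text
t: 9.8
eef_pos: [634.9, 237.3, 157.6]
tcp_rot: [-3.141, 0.0, 1.905]
ft_force: [0.2, -0.3, -0.4]
opening: 0.602
pos [634.9 237.3 157.6] rot [-3.141  0.     1.905] F [ 0.2 -0.3 -0.4] open 0.602
[634, 237, 84, 1.905] [-0.0, -0.0009, 0.0736, -0.0]
```

```bash
python3 -m pendant '[[[0.6,0,-0.001,0.04,0],[0.6,0,-0.001,0.073,0],[0.6,0,-0.001,0.073,0],[0,0,-0.001,0.073,0],[0,0,-0.001,0.073,0],[0,0,-0.001,0.073,0],[0,0,-0.001,0.073,0],[0,0,-0.001,0.073,0]]]'
python3 -m pendant '[[[0,0,0,0,0],[0,0,0,0,0],[0,0,0,0,0],[0,0,0,0,0],[0,0,0,0,0],[0,0,0,0,0],[0,0,0,0,0],[0,0,0,0,0]]]'
python3 -m pendant '[[[0,0,0,-0.005,0],[0,0,0,-0.01,0],[0,0,0,-0.015,0],[0,0,0,-0.019,0],[0,0,0,-0.022,0],[0,0,0,-0.022,0],[0,0,0,-0.022,0],[0,0,0,-0.022,0]]]'
python3 - <<'E'
from h import *
from cell import env
s=env.state(); print(s["eef_pos"].round(1),s["ft_force"].round(1),s["opening"])
R=toolT(s)[:3,:3]
H=np.array([593.2,350.5]);v=s["eef_pos"][:2]-H;print("r",np.linalg.norm(v))
a0=np.arctan2(v[1],v[0]);print(a0, .334-np.pi/2)
r=np.linalg.norm(v)
for k in range(1,17):
    a=a0-1.72*k/16; p=H+r*np.array([np.cos(a),np.sin(a)])
    d=np.r_[p-s["eef_pos"][:2],0]; print(k,(R.T@d/1000).round(4))
E
```

```text
t: 10.6
eef_pos: [634.0, 237.2, 85.2]
tcp_rot: [3.141, 0.0, 1.905]
ft_force: [-0.1, 0.1, 0.2]
opening: 0.235
t: 11.4
eef_pos: [634.0, 237.2, 84.9]
tcp_rot: [3.141, 0.0, 1.905]
ft_force: [0.5, -0.0, 6.0]
opening: 0.182
t: 12.2
eef_pos: [634.0, 237.2, 106.7]
tcp_rot: [3.141, 0.0, 1.905]
ft_force: [0.2, 0.2, 1.9]
opening: 0.185
[634.  237.2 106.7] [0.2 0.2 1.9] 0.18505888295168396
r 120.41087910864101
-1.225439346766764 -1.2367963267948965
1 [ 0.0005 -0.0129 -0.    ]
2 [ 0.0025 -0.0257 -0.    ]
3 [ 0.0058 -0.0382 -0.    ]
4 [ 0.0104 -0.0503 -0.    ]
5 [ 0.0163 -0.0618 -0.    ]
6 [ 0.0234 -0.0727 -0.    ]
7 [ 0.0316 -0.0827 -0.0001]
8 [ 0.0408 -0.0917 -0.0001]
9 [ 0.051  -0.0997 -0.0001]
10 [ 6.190e-02 -1.066e-01 -1.000e-04]
11 [ 7.360e-02 -1.123e-01 -1.000e-04]
12 [ 8.570e-02 -1.167e-01 -1.000e-04]
13 [ 9.830e-02 -1.197e-01 -1.000e-04]
14 [ 1.111e-01 -1.214e-01 -1.000e-04]
15 [ 1.241e-01 -1.217e-01 -1.000e-04]
16 [ 1.370e-01 -1.206e-01 -1.000e-04]
```

```bash
python3 -m pendant '[[[0,0.0005,-0.0129,0,0],[0,0.0025,-0.0257,0,0],[0,0.0058,-0.0382,0,0],[0,0.0104,-0.0503,0,0],[0,0.0163,-0.0618,0,0],[0,0.0234,-0.0727,0,0],[0,0.0316,-0.0827,0,0],[0,0.0408,-0.0917,0,0]]]'
python3 -m pendant '[[[0,0.0102,-0.008,0,0],[0,0.0211,-0.0149,0,0],[0,0.0328,-0.0206,0,0],[0,0.0449,-0.025,0,0],[0,0.0575,-0.028,0,0],[0,0.0703,-0.0297,0,0],[0,0.0833,-0.03,0,0],[0,0.0962,-0.0289,0,0]]]'
python3 sh.py
```

```text
t: 13.0
eef_pos: [533.1, 246.1, 106.5]
tcp_rot: [3.141, 0.0, 1.905]
ft_force: [5.1, 1.0, -3.0]
opening: 0.183
t: 13.8
eef_pos: [477.9, 327.2, 106.9]
tcp_rot: [3.135, 0.003, 1.907]
ft_force: [28.9, -35.4, 1.1]
opening: 0.181
pos [477.9 327.2 106.9] rot [3.135e+00 3.000e-03 1.907e+00] F [ 28.9 -35.4   1.1] open 0.181
```

```bash
python3 -m pendant '[[[0,-0.003,0,0,0],[0,-0.003,0,0,0],[0.6,-0.003,0,0,0],[0.6,-0.003,0,0,0],[0.6,-0.003,0,0,0],[0.6,-0.003,0,0,0],[0.6,-0.003,0,0,0],[0.6,-0.003,0,0,0]]]'
python3 -m pendant '[[[0.6,0,0,-0.05,0],[0.6,0,0,-0.1,0],[0.6,-0.06,0,-0.15,0],[0.6,-0.1,0,-0.19,0],[0.6,-0.1,0,-0.19,0],[0.6,-0.1,0,-0.19,0],[0.6,-0.1,0,-0.19,0],[0.6,-0.1,0,-0.19,0]]]'
python3 - <<'E'
from h import *
from cell import env
s=env.state();d=env.read_camera("wrist");cv2.imwrite("pics/w3.png",d["image"]);pickle.dump((s,d),open("w3.pkl","wb"))
E
python3 sh.py '[662,230,150,1.905]'
```

```text
t: 14.6
eef_pos: [475.7, 324.2, 106.4]
tcp_rot: [-3.141, 0.0, 1.905]
ft_force: [0.4, 0.6, 0.2]
opening: 0.591
t: 15.4
eef_pos: [508.0, 230.3, 295.2]
tcp_rot: [-3.14, -0.0, 1.905]
ft_force: [-0.2, -0.4, -0.0]
opening: 0.598
pos [508.  230.5 295.1] rot [-3.139 -0.     1.906] F [-0.8  0.6 -0.8] open 0.599
[662, 230, 150, 1.905] [-0.0511, 0.1456, 0.1448, 0.0007]
```

View pics/w3.png

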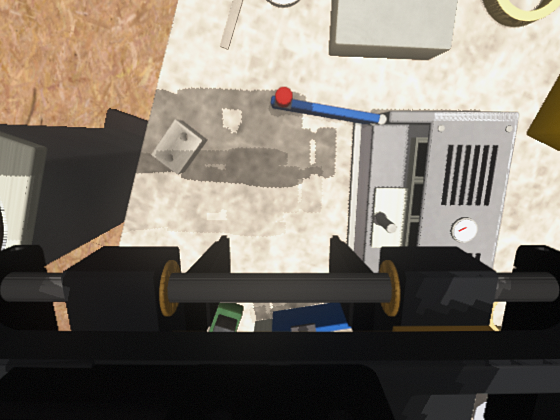

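```bash
python3 -m pendant '[[[0.32,-0.051,0.1455,0,0],[0.32,-0.051,0.1455,0.05,0],[0.32,-0.051,0.1455,0.1,0],[0.32,-0.051,0.1455,0.145,0],[0.32,-0.051,0.1455,0.145,0],[0.32,-0.051,0.1455,0.145,0],[0.32,-0.051,0.1455,0.145,0],[0.32,-0.051,0.1455,0.145,0]]]'
python3 sh.py '[662,230,44,1.905]'
```

```text
t: 16.25
eef_pos: [663.0, 230.0, 153.8]
tcp_rot: [3.139, 0.0, 1.906]
ft_force: [-0.5, 0.4, 1.0]
opening: 0.32
pos [663.  230.  153.8] rot [3.139 0.    1.906] F [-0.5  0.4  1. ] open 0.32
[662, 230, 44, 1.905] [0.0003, -0.0012, 0.1098, 0.0006]
```

```bash
python3 -m pendant '[[[0.32,0,-0.001,0.04,0],[0.32,0,-0.001,0.075,0],[0.32,0,-0.001,0.1,0],[0.32,0,-0.001,0.109,0],[0,0,-0.001,0.109,0],[0,0,-0.001,0.109,0],[0,0,-0.001,0.109,0],[0,0,-0.001,0.109,0]]]'
python3 -m pendant '[[[0,0,0,0,0],[0,0,-0.01,0,0],[0,0,-0.03,0,0],[0,0,-0.05,0,0],[0,0,-0.07,0,0],[0,0,-0.09,0,0],[0,0,-0.11,0,0],[0,0,-0.125,0,0]]]'
python3 -m pendant '[[[0,0,-0.004,0,0],[0,0,-0.004,0,0],[0,0,-0.004,0,0],[0,0,-0.004,0,0],[0.32,0,-0.004,0,0],[0.32,0,-0.004,0,0],[0.32,0,-0.004,0,0],[0.32,0,-0.004,0,0]]]'
python3 sh.py
```

```text
t: 17.05
eef_pos: [662.9, 229.3, 44.7]
tcp_rot: [3.138, 0.0, 1.905]
ft_force: [-0.9, 0.3, 7.9]
opening: 0.14
t: 17.85
eef_pos: [544.3, 188.3, 44.6]
tcp_rot: [3.137, 0.0, 1.905]
ft_force: [0.1, 4.2, 8.9]
opening: 0.14
t: 18.65
eef_pos: [540.1, 186.6, 42.5]
tcp_rot: [3.142, 0.0, 1.905]
ft_force: [-0.0, 0.2, -0.1]
opening: 0.314
pos [540.1 186.6  42.5] rot [3.142 0.    1.905] F [-0.   0.2 -0.1] open 0.314
```

```bash
python3 -m pendant '[[[0.32,0,0,-0.05,0],[0.4,0,0,-0.1,0],[0.6,0,0,-0.15,0],[1,0,0,-0.2,0],[1,-0.04,0,-0.25,0],[1,-0.08,0,-0.29,0],[1,-0.08,0,-0.29,0],[1,-0.08,0,-0.29,0]]]'
python3 - <<'E'
from h import *
from cell import env
s=env.state();d=env.read_camera("wrist");pickle.dump((s,d),open("w4.pkl","wb"))
t=env.read_camera("top");pickle.dump(t,open("top1.pkl","wb"))
cv2.imwrite("pics/w4.png",np.vstack([d["image"][0:260],t["image"][110:300]]))
E
python3 sh.py
```

```text
t: 19.45
eef_pos: [567.2, 109.5, 334.5]
tcp_rot: [3.138, 0.001, 1.903]
ft_force: [-0.5, -0.3, -1.0]
opening: 0.847
pos [565.9 111.2 331.6] rot [-3.141 -0.     1.904] F [ 0.   0.7 -0.8] open 0.929
```

View pics/w4.png

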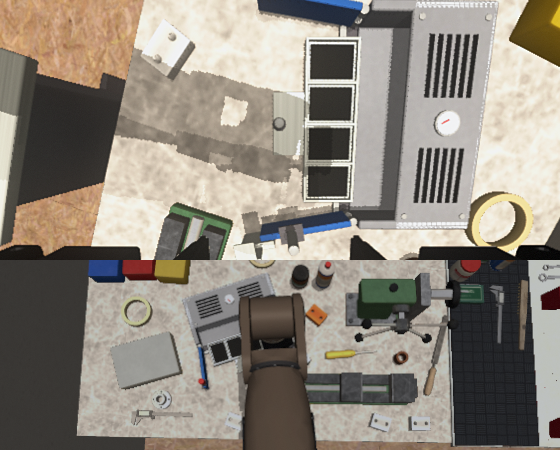

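The carrier is fully out, with pockets at about (334,60), (333,103), (330,145) and (328,182) in the wrist view; the post is at (279,123). Near block at (168,47); the other two are still at top-view (381,421) and (420,423) in the composite. Next I'll compute the row and block poses.

Run:
```python
from h import *
s,d=pickle.load(open("w4.pkl","rb")); T=toolT(s);C=cloud(d,T)
crop(d,255,20,375,215,3,"pics/w4c.png")
q=atz(d,[(309,38),(360,37),(355,201),(305,199),(279,123)],32,T);print(q.round(1));print("row ctr",q[:4].mean(0).round(1))
v=(q[0]-q[3]);print(np.linalg.norm(v),np.arctan2(-v[0],v[1]), np.linalg.norm(q[1]-q[0]))
print("post top",atz(d,[(279,124)],73,T))
# z 32 mask of rims
m=(abs(C[...,2]-32)<4);m[:25]=0;m[215:]=0;m[:,:300]=0;m[:,365:]=0
r=cv2.minAreaRect(C[m][:,:2].astype(np.float32));print("rim",r)
m=abs(C[...,2]-32)<5;m[:10]=0;m[85:]=0;m[:,:130]=0;m[:,205:]=0
r=cv2.minAreaRect(C[m][:,:2].astype(np.float32));print("blk",r,m.sum())
t=pickle.load(open("top1.pkl","rb"));C=cloud(t)
for u0,u1 in((365,396),(405,435)):
    m=np.zeros((420,560),bool); m[258:288,u0:u1]=1
    m&=abs(C[...,2]-32)<8; print(cv2.minAreaRect(C[m][:,:2].astype(np.float32)))
```

```text
[[541.3 309.   32. ]
 [606.9 333.2  32. ]
 [687.2 118.3  32. ]
 [613.4  96.1  32. ]
 [539.2 189.2  32. ]]
row ctr [612.2 214.1  32. ]
224.72517317185896 0.3267610735567674 69.90361813033857
post top [[540.04736406 186.57522627  73.        ]]
rim ((611.802734375, 207.8229217529297), (93.60013580322266, 265.9836730957031), 23.933828353881836)
blk ((357.06524658203125, 232.69277954101562), (60.19062042236328, 45.00185775756836), 71.14409637451172) 1428
((364.09051513671875, -233.95281982421875), (61.87209701538086, 45.05606460571289), 72.47337341308594)
((363.52130126953125, -362.85638427734375), (41.66968536376953, 61.197898864746094), 0.8456534743309021)
```

View pics/w4c.png

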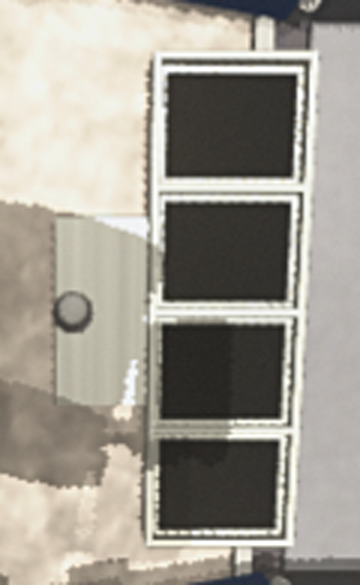

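Run:
```python
from h import *
s,d=pickle.load(open("w4.pkl","rb")); T=toolT(s)
g=lambda L:[(255+x/3,20+y/3) for x,y in L]
a=.334; M=np.array([[np.cos(a),np.sin(a)],[-np.sin(a),np.cos(a)]]); P0=np.array([540,186.6])
o=atz(d,g([(153,53),(317,51),(293,546),(146,545)]),32,T)[:,:2]
print("outer rel post",((o-P0)@M.T).round(1),((o.mean(0)-P0)@M.T).round(1))
L=[[(166,73),(299,73),(295,177),(166,179)],[(162,201),(294,201),(291,301),(162,301)],[(161,324),(287,323),(284,419),(160,421)],[(159,441),(281,439),(278,528),(158,531)]]
for p in L:
    w=atz(d,g(p),27,T)[:,:2]; print(((w.mean(0)-P0)@M.T).round(1),w.mean(0).round(1), (np.ptp((w-P0)@M.T,axis=0)).round(1))
C=cloud(d,T)
for u,v in((332,60),(332,103),(329,145),(327,182),(330,121)): print(C[v,u].round(1))
```

```text
outer rel post [[  37.2  115.6]
 [ 112.2  116.6]
 [ 113.1 -114.4]
 [  37.7 -113.7]] [75.1  1. ]
[75.  85.7] [582.7 292.2] [62.1 46.3]
[75.  29.6] [601.1 239.1] [63.9 46. ]
[ 74.9 -27.4] [619.7 185.3] [62.7 47.5]
[ 74.8 -83.7] [638.2 132. ] [62.3 47.1]
[582.  295.9  21.4]
[602.9 241.5  22.3]
[620.5 184.   22.3]
[637.6 130.9  23.3]
[609.5 217.   20.8]
```

The near block had been knocked from y=278 to y=233, so I'll use the fresh pose for it: centre (357,233), long axis at 71°.

```bash
python3 sh.py '[357,232.7,180,2.812]'
```

```text
pos [565.9 111.2 331.6] rot [-3.141 -0.     1.904] F [ 0.   0.7 -0.8] open 0.929
[357, 232.7, 180, 2.812] [0.1831, -0.1575, 0.1518, -0.9079]
```

```bash
python3 -m pendant '[[[1,0.183,-0.1575,0.15,-0.908],[1,0.183,-0.1575,0.15,-0.908],[1,0.183,-0.1575,0.15,-0.908],[1,0.183,-0.1575,0.15,-0.908],[1,0.183,-0.1575,0.15,-0.908],[1,0.183,-0.1575,0.15,-0.908],[1,0.183,-0.1575,0.15,-0.908],[1,0.183,-0.1575,0.15,-0.908]]]'
python3 sh.py '[357,232.7,13,2.812]'
```

```text
t: 20.35
eef_pos: [356.6, 232.9, 181.7]
tcp_rot: [-3.14, -0.001, 2.814]
ft_force: [0.7, 0.3, 0.7]
opening: 1.0
pos [356.6 232.9 181.7] rot [-3.140e+00 -1.000e-03  2.814e+00] F [0.7 0.3 0.7] open 1.0
[357, 232.7, 13, 2.812] [-0.0007, 0.0002, 0.1687, 0.0018]
```

```bash
python3 -m pendant '[[[1,0,0,0.05,0.002],[1,0,0,0.1,0.002],[1,0,0,0.145,0.002],[1,0,0,0.168,0.002],[1,0,0,0.168,0.002],[0,0,0,0.168,0.002],[0,0,0,0.168,0.002],[0,0,0,0.168,0.002]]]'
python3 -m pendant '[[[0,0,0,0,0],[0,0,0,0,0],[0,0,0,0,0],[0,0,0,0,0],[0,0,0,-0.03,0],[0,0,0,-0.07,0],[0,0,0,-0.12,0],[0,0,0,-0.12,0]]]'
python3 sh.py '[620.0,184.7,140,1.905]'
```

```text
t: 21.15
eef_pos: [358.3, 232.6, 15.8]
tcp_rot: [3.14, 0.002, 2.81]
ft_force: [-0.6, -0.2, 0.1]
opening: 0.803
t: 21.95
eef_pos: [359.2, 233.2, 139.2]
tcp_rot: [3.136, 0.006, 2.811]
ft_force: [0.6, 0.9, -3.4]
opening: 0.629
pos [359.2 233.2 139.2] rot [3.136 0.006 2.811] F [ 0.6  0.9 -3.4] open 0.629
[620.0, 184.7, 140, 1.905] [-0.2624, 0.0388, 0.0011, 0.906]
```

```bash
python3 -m pendant '[[[0,-0.262,0.039,0,0.906],[0,-0.262,0.039,0,0.906],[0,-0.262,0.039,0,0.906],[0,-0.262,0.039,0,0.906],[0,-0.262,0.039,0,0.906],[0,-0.262,0.039,0,0.906],[0,-0.262,0.039,0,0.906],[0,-0.262,0.039,0,0.906]]]'
python3 -m pendant '[[[0,0,0,0,0],[0,0,0,0,0],[0,0,0,0,0],[0,0,0,0,0],[0,0,0,0,0],[0,0,0,0,0],[0,0,0,0,0],[0,0,0,0,0]]]'
python3 - <<'E'
from h import *
from cell import env
s=env.state();d=env.read_camera("wrist");pickle.dump((s,d),open("w5.pkl","wb"));cv2.imwrite("pics/w5.png",d["image"])
E
python3 sh.py '[620.0,184.7,38,1.905]'
```

```text
t: 22.75
eef_pos: [616.7, 184.0, 133.1]
tcp_rot: [-3.139, -0.0, 1.908]
ft_force: [-1.5, -0.4, -2.7]
opening: 0.63
t: 23.55
eef_pos: [618.0, 184.1, 134.4]
tcp_rot: [3.142, 0.0, 1.905]
ft_force: [-0.3, -0.5, -2.5]
opening: 0.626
pos [618.  184.1 134.4] rot [-3.141  0.     1.905] F [-0.   0.4 -1.4] open 0.633
[620.0, 184.7, 38, 1.905] [-0.0001, 0.0021, 0.0964, -0.0001]
```

View pics/w5.png

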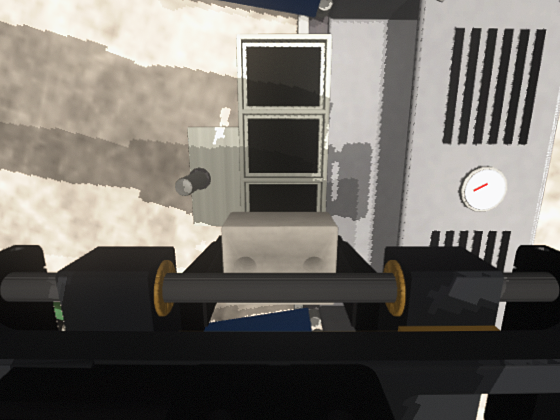

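The block is held square, at (280,240); the target pocket is just ahead. Checking its offset in the tool.

Run:
```python
from h import *
s,d=pickle.load(open("w5.pkl","rb")); C=cloud(d,np.eye(4))  # tool coords
P=C[205:300,215:345].reshape(-1,3); P=P[(abs(P[:,2])<40)&(abs(P[:,1])<40)&(abs(P[:,0])<45)]
print(np.histogram(P[:,2],bins=np.arange(-40,41,4)))
top=P[abs(P[:,2]-np.median(P[P[:,2]<-10][:,2]))<3]; print("top z",np.median(top[:,2]),"x",top[:,0].min(),top[:,0].max(),"y",top[:,1].min(),top[:,1].max())
f=P[P[:,2]>-10]; print("front face x",np.median(f[:,0]),f[:,2].max())
T=toolT(s)
R=.334;ex=np.array([np.cos(R),np.sin(R)])
for n,L in (("p3",[(245,45),(325,45),(322,107),(245,107)]),("p2",[(247,119),(322,119),(320,172),(247,174)])):
    print(n,atz(d,L,27,T)[:,:2].mean(0))
print("post",atz(d,[(184,185)],73,T)[0])
```

```text
(array([   0,   44,   68,   84,  110, 4154, 1110,  382,  364,  320,  275,
        243,  179,   72,    0,    0,    0,    0,    0,    0]), array([-40, -36, -32, -28, -24, -20, -16, -12,  -8,  -4,   0,   4,   8,
        12,  16,  20,  24,  28,  32,  36,  40]))
top z -16.612828807857753 x -3.8678349066597804 23.172878739533523 y -34.287164515960406 33.30129252825188
front face x 22.628935821240347 14.110655902648546
p3 [583.42894366 293.26061808]
p2 [601.99214846 239.83059693]
post [540.01076487 190.25538882  73.        ]
```

```bash
python3 -m pendant '[[[0,0,0.0025,0.02,0],[0,0,0.0025,0.045,0],[0,0,0.0025,0.065,0],[0,0,0.0025,0.08,0],[0,0,0.0025,0.09,0],[0,0,0.0025,0.096,0],[0,0,0.0025,0.096,0],[0,0,0.0025,0.096,0]]]'
python3 sh.py '[620.4,185.2,38,1.905]'
```

```text
t: 24.4
eef_pos: [620.7, 185.0, 39.0]
tcp_rot: [3.141, 0.0, 1.905]
ft_force: [-0.0, 0.5, -1.6]
opening: 0.629
pos [620.7 185.   39. ] rot [3.141 0.    1.905] F [-0.   0.5 -1.6] open 0.629
[620.4, 185.2, 38, 1.905] [0.0003, -0.0002, 0.001, -0.0002]
```

```bash
python3 -m pendant '[[[0,0,0,0.001,0],[0.95,0,0,0.001,0],[0.95,0,0,0.001,0],[0.95,0,0,0.001,0],[0.95,0,0,0.001,0],[0.95,0,0,-0.03,0],[1,0,0,-0.08,0],[1,0,0,-0.13,0]]]'
python3 - <<'E'
from h import *
d=pickle.load(open("top0.pkl","rb"));C=cloud(d).reshape(-1,3)
for z0,z1 in((10,40),(40,75),(75,90),(90,130)):
  for y0,y1 in((-330,-280),(-280,-230),(-230,-180),(-180,-120),(-120,-60),(-60,40)):
    P=C[(C[:,2]>z0)&(C[:,2]<z1)&(C[:,1]>y0)&(C[:,1]<y1)&(C[:,0]>392)&(C[:,0]<520)]
    if len(P)>5: print((z0,z1),(y0,y1),P[:,0].min().round(),P[:,0].max().round(),P[:,2].max().round(),len(P))
E
python3 sh.py '[480,-100,300,2.3]' '[364,-200,300,2.83]'
```

```text
t: 25.2
eef_pos: [619.9, 184.8, 169.5]
tcp_rot: [-3.14, -0.0, 1.905]
ft_force: [0.8, 1.2, -0.2]
opening: 0.992
(10, 40) (-330, -280) 422.0 426.0 35.0 26
(10, 40) (-280, -230) 421.0 485.0 39.0 78
(10, 40) (-230, -180) 421.0 485.0 40.0 86
(10, 40) (-180, -120) 422.0 485.0 37.0 42
(10, 40) (-120, -60) 421.0 486.0 40.0 65
(10, 40) (-60, 40) 415.0 518.0 40.0 213
(40, 75) (-280, -230) 426.0 516.0 75.0 203
(40, 75) (-230, -180) 426.0 515.0 70.0 388
(40, 75) (-180, -120) 427.0 514.0 71.0 87
(40, 75) (-120, -60) 426.0 516.0 75.0 304
(40, 75) (-60, 40) 426.0 516.0 72.0 599
(75, 90) (-330, -280) 426.0 426.0 89.0 12
(75, 90) (-280, -230) 426.0 513.0 90.0 35
(75, 90) (-180, -120) 426.0 426.0 89.0 7
(75, 90) (-120, -60) 426.0 511.0 86.0 29
(90, 130) (-330, -280) 426.0 514.0 121.0 421
(90, 130) (-280, -230) 426.0 515.0 120.0 309
(90, 130) (-180, -120) 426.0 515.0 118.0 379
(90, 130) (-120, -60) 427.0 514.0 118.0 258
pos [619.9 184.8 169.5] rot [-3.14  -0.     1.905] F [ 0.8  1.2 -0.2] open 0.992
[480, -100, 300, 2.3] [-0.2232, -0.2257, -0.1301, -0.3953]
[364, -200, 300, 2.83] [-0.2797, -0.3681, -0.1299, -0.9253]
```

```bash
python3 -m pendant '[[[1,0,0,-0.05,0],[1,-0.12,-0.16,-0.13,-0.4],[1,-0.28,-0.368,-0.13,-0.925],[1,-0.28,-0.368,-0.13,-0.925],[1,-0.28,-0.368,-0.13,-0.925],[1,-0.28,-0.368,-0.13,-0.925],[1,-0.28,-0.368,-0.13,-0.925],[1,-0.28,-0.368,-0.13,-0.925]]]'
python3 sh.py '[364,-200,300,2.83]'
```

```text
t: 26.0
eef_pos: [436.2, -92.0, 279.6]
tcp_rot: [-3.141, 0.001, 2.835]
ft_force: [0.6, 0.3, 0.0]
opening: 1.003
pos [436.2 -92.  279.6] rot [-3.141e+00  1.000e-03  2.835e+00] F [0.6 0.3 0. ] open 1.003
[364, -200, 300, 2.83] [0.0363, -0.1247, -0.0204, 0.0054]
```

```bash
python3 sh.py '[455,-310,300,2.83]'
```

```text
pos [436.2 -92.  279.6] rot [-3.141e+00  1.000e-03  2.835e+00] F [0.6 0.3 0. ] open 1.003
[455, -310, 300, 2.83] [-0.0836, -0.2022, -0.0203, 0.0054]
```

```bash
python3 -m pendant '[[[1,-0.084,-0.202,-0.02,0.005],[1,-0.084,-0.202,-0.02,0.005],[1,-0.084,-0.202,-0.02,0.005],[1,-0.084,-0.202,-0.02,0.005],[1,-0.084,-0.202,-0.02,0.005],[1,-0.084,-0.202,-0.02,0.005],[1,-0.084,-0.202,-0.02,0.005],[1,-0.084,-0.202,-0.02,0.005]]]'
python3 - <<'E'
from h import *
from cell import env
s=env.state();d=env.read_camera("wrist");pickle.dump((s,d),open("w6.pkl","wb"));t=env.read_camera("top");pickle.dump(t,open("top2.pkl","wb"))
sc=env.read_camera("scene")
cv2.imwrite("pics/w6.png",np.vstack([d["image"][:270],np.hstack([cv2.resize(t["image"],(280,210)),cv2.resize(sc["image"],(280,210))])]))
T=toolT(s);C=cloud(d,T)
m=((abs(C[...,2]-32)<5)&(C[...,0]<415)).astype(np.uint8);m[270:]=0
n,l,st,c=cv2.connectedComponentsWithStats(m)
for i in range(1,n):
    if st[i,4]>300: print(c[i],st[i,4],cv2.minAreaRect(C[l==i][:,:2].astype(np.float32)))
E
```

```text
t: 26.8
eef_pos: [455.3, -307.8, 299.2]
tcp_rot: [3.141, -0.0, 2.826]
ft_force: [0.3, -0.6, 0.5]
opening: 1.0
[308.96831956 102.1322314 ] 1452 ((361.8444519042969, -236.47933959960938), (59.67891311645508, 44.082218170166016), 73.4319839477539)
[218.24665257 131.63284003] 1419 ((360.3555908203125, -364.3092956542969), (45.2581787109375, 60.44535446166992), 0.5153931975364685)
```

View pics/w6.png

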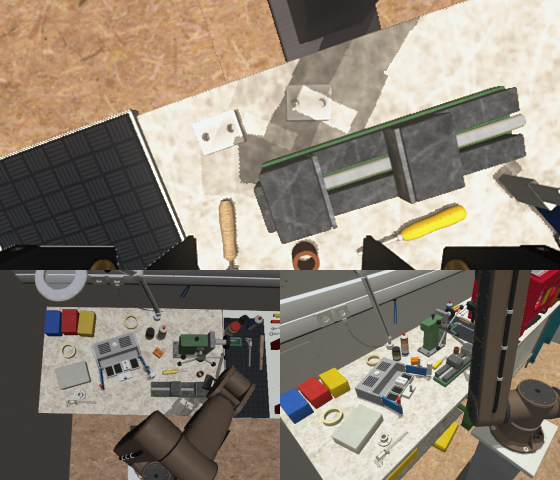

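Two blocks remain: B at wrist (309,102) and C at (218,132). No fourth is visible anywhere. I'm gripping B 9 mm off-centre to keep the gripper body clear of the vise jaw.

```bash
python3 sh.py '[354.4,-232.7,180,2.843]'
```

```text
pos [ 455.5 -308.   299.4] rot [-3.141  0.     2.826] F [-0.2  0.5  0.2] open 1.001
[354.4, -232.7, 180, 2.843] [0.1195, 0.0402, 0.1194, -0.0169]
```

```bash
python3 -m pendant '[[[1,0.12,0.04,0.05,-0.017],[1,0.12,0.04,0.12,-0.017],[1,0.12,0.04,0.12,-0.017],[1,0.12,0.04,0.12,-0.017],[1,0.12,0.04,0.12,-0.017],[1,0.12,0.04,0.12,-0.017],[1,0.12,0.04,0.12,-0.017],[1,0.12,0.04,0.12,-0.017]]]'
python3 sh.py '[354.4,-232.7,14,2.843]'
```

```text
t: 27.75
eef_pos: [354.8, -234.4, 180.1]
tcp_rot: [-3.141, 0.002, 2.842]
ft_force: [0.1, 0.5, -0.1]
opening: 1.001
pos [ 354.8 -234.4  180.1] rot [-3.141e+00  2.000e-03  2.842e+00] F [ 0.1  0.5 -0.1] open 1.001
[354.4, -232.7, 14, 2.843] [0.0013, 0.0017, 0.1661, -0.001]
```

```bash
python3 -m pendant '[[[1,0.001,0.001,0.05,0],[1,0.001,0.001,0.1,0],[1,0.001,0.001,0.145,0],[1,0.001,0.001,0.166,0],[1,0.001,0.001,0.166,0],[0,0.001,0.001,0.166,0],[0,0.001,0.001,0.166,0],[0,0.001,0.001,0.166,0]]]'
python3 -m pendant '[[[0,0,0,0,0],[0,0,0,0,0],[0,0,0,0,0],[0,0,0,0,0],[0,0,0,-0.04,0],[0,0,0,-0.08,0],[0,0,0,-0.13,0],[0,0,0,-0.17,0]]]'
python3 sh.py '[620,185,200,1.905]' '[598.6,248,150,1.905]'
```

```text
t: 28.55
eef_pos: [353.8, -232.9, 14.5]
tcp_rot: [-3.14, 0.003, 2.842]
ft_force: [0.0, 0.0, 0.7]
opening: 0.801
t: 29.35
eef_pos: [352.9, -232.2, 185.6]
tcp_rot: [-3.141, 0.001, 2.842]
ft_force: [0.5, -0.1, -3.1]
opening: 0.63
pos [ 352.9 -232.2  185.6] rot [-3.141e+00  1.000e-03  2.842e+00] F [ 0.5 -0.1 -3.1] open 0.63
[620, 185, 200, 1.905] [-0.132, 0.4774, -0.0145, 0.9369]
[598.6, 248, 150, 1.905] [-0.093, 0.5313, 0.0355, 0.9369]
```

```bash
python3 -m pendant '[[[0,-0.093,0.531,-0.015,0.937],[0,-0.093,0.531,-0.015,0.937],[0,-0.093,0.531,-0.015,0.937],[0,-0.093,0.531,-0.015,0.937],[0,-0.093,0.531,-0.015,0.937],[0,-0.093,0.531,-0.015,0.937],[0,-0.093,0.531,-0.015,0.937],[0,-0.093,0.531,-0.015,0.937]]]'
python3 sh.py '[599,247.8,135,1.905]'
```

```text
t: 30.15
eef_pos: [510.8, 73.6, 192.7]
tcp_rot: [-3.141, 0.0, 1.899]
ft_force: [1.0, -0.4, -2.0]
opening: 0.63
pos [510.8  73.6 192.7] rot [-3.141  0.     1.899] F [ 1.  -0.4 -2. ] open 0.63
[599, 247.8, 135, 1.905] [0.1364, 0.1397, 0.0576, -0.0055]
```

```bash
python3 -m pendant '[[[0,0.136,0.14,0,-0.005],[0,0.136,0.14,0,-0.005],[0,0.136,0.14,0,-0.005],[0,0.136,0.14,0.03,-0.005],[0,0.136,0.14,0.058,-0.005],[0,0.136,0.14,0.058,-0.005],[0,0.136,0.14,0.058,-0.005],[0,0.136,0.14,0.058,-0.005]]]'
python3 - <<'E'
from h import *
from cell import env
s=env.state();d=env.read_camera("wrist");pickle.dump((s,d),open("w7.pkl","wb"))
C=cloud(d,np.eye(4)); P=C[205:300,200:360].reshape(-1,3); P=P[(abs(P[:,2])<40)&(abs(P[:,1])<36)&(abs(P[:,0])<45)]
top=P[abs(P[:,2]-np.median(P[P[:,2]<-10][:,2]))<3]; print("top z",np.median(top[:,2]),"xmax",top[:,0].max())
f=P[P[:,2]>-8]; print("front face x",np.median(f[:,0]),len(f))
E
python3 sh.py '[599,247.8,39,1.905]'
```

```text
t: 30.95
eef_pos: [598.8, 245.7, 136.4]
tcp_rot: [3.14, 0.0, 1.909]
ft_force: [0.3, 0.6, -3.0]
opening: 0.629
top z -17.938146085085066 xmax 13.050683613576993
front face x 12.41964211170118 1199
pos [598.9 245.7 136.6] rot [3.139 0.    1.909] F [ 0.6  0.7 -1.5] open 0.63
[599, 247.8, 39, 1.905] [0.002, 0.0006, 0.0976, 0.0038]
```

```bash
python3 -m pendant '[[[0,0.003,0.0005,0.02,0.004],[0,0.003,0.0005,0.045,0.004],[0,0.003,0.0005,0.065,0.004],[0,0.003,0.0005,0.08,0.004],[0,0.003,0.0005,0.09,0.004],[0,0.003,0.0005,0.098,0.004],[0,0.003,0.0005,0.098,0.004],[0,0.003,0.0005,0.099,0.004]]]'
python3 sh.py '[598.7,248.8,37,1.905]'
```

```text
t: 31.8
eef_pos: [598.2, 249.4, 36.3]
tcp_rot: [3.141, 0.0, 1.906]
ft_force: [-0.5, -0.4, -2.4]
opening: 0.629
pos [598.2 249.4  36.3] rot [3.141 0.    1.906] F [-0.5 -0.4 -2.4] open 0.629
[598.7, 248.8, 37, 1.905] [-0.0007, 0.0002, -0.0007, 0.0007]
```

```bash
python3 -m pendant '[[[0.95,0,0,0,0],[0.95,0,0,0,0],[0.95,0,0,0,0],[0.95,0,0,0,0],[0.95,0,0,-0.05,0],[1,0,0,-0.1,0],[1,0,0,-0.15,0],[1,0,0,-0.2,0]]]'
python3 -m pendant '[[[1,-0.14,0,-0.05,0],[1,-0.14,0,-0.05,0],[1,-0.14,0,-0.05,0],[1,-0.14,0,-0.05,0],[1,-0.14,0,-0.05,0],[1,-0.14,0,-0.05,0],[1,-0.14,0,-0.05,0],[1,-0.14,0,-0.05,0]]]'
python3 - <<'E'
from h import *
from cell import env
s=env.state();d=env.read_camera("wrist");pickle.dump((s,d),open("w8.pkl","wb"))
T=toolT(s);C=cloud(d,T);R=toolT(s)[:3,:3]
m=((abs(C[...,2]-54)<5)).astype(np.uint8);m[250:]=0
n,l,st,c=cv2.connectedComponentsWithStats(m)
for i in range(1,n):
    if st[i,4]>300: print(c[i],st[i,4],cv2.minAreaRect(C[l==i][:,:2].astype(np.float32)),np.median(C[l==i][:,2]))
E
python3 sh.py '[361.9,-363.6,250,3.154]'
```

```text
t: 32.6
eef_pos: [597.5, 249.3, 238.0]
tcp_rot: [3.141, 0.0, 1.906]
ft_force: [0.5, -0.3, -0.1]
opening: 0.995
t: 33.4
eef_pos: [643.5, 118.2, 285.3]
tcp_rot: [-3.141, -0.0, 1.907]
ft_force: [-0.9, -0.9, -0.1]
opening: 0.999
[533.07213115  13.76721311] 305 ((854.818359375, 409.1739501953125), (3.6852922439575195, 76.3800277709961), 85.566650390625) 53.37315067129077
[279.99778639  82.74654123] 1807 ((600.6942138671875, 239.24114990234375), (60.22716522216797, 43.31085968017578), 19.179882049560547) 53.68400325577761
[279.78393183 131.83749239] 1643 ((619.4608154296875, 185.2569580078125), (60.12614059448242, 43.530357360839844), 19.34651756286621) 53.678984004676806
[128.50561798 231.44269663] 445 ((469.59130859375, -6.203300476074219), (17.031946182250977, 54.26734924316406), 1.2588461637496948) 53.70284728709919
pos [643.6 118.1 285.4] rot [-3.141 -0.     1.907] F [ 0.4 -0.5  0.1] open 1.001
[361.9, -363.6, 250, 3.154] [-0.3618, -0.4249, 0.0356, -1.2469]
```

Both blocks lie flat in their pockets, tops at 53.7 mm. On to C.

```bash
python3 -m pendant '[[[1,-0.362,-0.425,0,-1.247],[1,-0.362,-0.425,0,-1.247],[1,-0.362,-0.425,0,-1.247],[1,-0.362,-0.425,0,-1.247],[1,-0.362,-0.425,0,-1.247],[1,-0.362,-0.425,0,-1.247],[1,-0.362,-0.425,0,-1.247],[1,-0.362,-0.425,0,-1.247]]]'
python3 sh.py '[450,-363.6,270,3.154]'
```

```text
t: 34.25
eef_pos: [454.7, -206.6, 285.9]
tcp_rot: [-3.141, 0.0, 3.032]
ft_force: [-0.6, 0.6, 0.7]
opening: 1.001
pos [ 454.7 -206.6  285.9] rot [-3.141  0.     3.032] F [-0.6  0.6  0.7] open 1.001
[450, -363.6, 270, 3.154] [-0.0125, -0.1566, 0.0159, -0.1218]
```

```bash
python3 -m pendant '[[[1,-0.0125,-0.157,0.016,-0.122],[1,-0.0125,-0.157,0.016,-0.122],[1,-0.0125,-0.157,0.016,-0.122],[1,-0.0125,-0.157,0.016,-0.122],[1,-0.0125,-0.157,0.016,-0.122],[1,-0.0125,-0.157,0.016,-0.122],[1,-0.0125,-0.157,0.016,-0.122],[1,-0.0125,-0.157,0.016,-0.122]]]'
python3 - <<'E'
from h import *
from cell import env
s=env.state();d=env.read_camera("wrist");T=toolT(s);C=cloud(d,T)
m=((abs(C[...,2]-32)<5)&(C[...,0]<415)).astype(np.uint8);m[270:]=0
n,l,st,c=cv2.connectedComponentsWithStats(m)
for i in range(1,n):
    if st[i,4]>300: print(c[i],st[i,4],cv2.minAreaRect(C[l==i][:,:2].astype(np.float32)))
E
python3 sh.py '[361.9,-363.6,180,3.154]'
```

```text
t: 35.05
eef_pos: [450.4, -361.8, 270.3]
tcp_rot: [-3.141, 0.001, -3.134]
ft_force: [0.8, 0.7, -0.1]
opening: 1.002
[277.94895449 116.76937269] 1626 ((360.2362976074219, -364.1630859375), (43.3963508605957, 60.1679801940918), 0.4753377139568329)
pos [ 450.3 -362.   270.3] rot [-3.141  0.    -3.134] F [-0.1 -0.   0. ] open 0.999
[361.9, -363.6, 180, 3.154] [0.0885, -0.0009, 0.0902, -0.0047]
```

```bash
python3 -m pendant '[[[1,0.089,-0.001,0.03,-0.005],[1,0.089,-0.001,0.09,-0.005],[1,0.089,-0.001,0.14,-0.005],[1,0.089,-0.001,0.19,-0.005],[1,0.089,-0.001,0.19,-0.005],[1,0.089,-0.001,0.19,-0.005],[1,0.089,-0.001,0.19,-0.005],[1,0.089,-0.001,0.19,-0.005]]]'
python3 sh.py '[361,-363.8,14,3.154]'
```

```text
t: 35.9
eef_pos: [361.9, -365.2, 81.7]
tcp_rot: [-3.139, 0.002, -3.13]
ft_force: [0.2, -0.5, -0.1]
opening: 1.0
pos [ 361.9 -365.2   81.7] rot [-3.139e+00  2.000e-03 -3.130e+00] F [ 0.2 -0.5 -0.1] open 1.0
[361, -363.8, 14, 3.154] [0.001, 0.0016, 0.0676, -0.0006]
```

```bash
python3 -m pendant '[[[1,0.001,0.001,0.04,0],[1,0.001,0.001,0.067,0],[1,0.001,0.001,0.067,0],[0,0.001,0.001,0.067,0],[0,0.001,0.001,0.067,0],[0,0.001,0.001,0.067,0],[0,0.001,0.001,0.067,0],[0,0.001,0.001,0.067,0]]]'
python3 -m pendant '[[[0,0,0,0,0],[0,0,0,0,0],[0,0,0,-0.03,0],[0,0,0,-0.08,0],[0,0,0,-0.13,0],[0,0,0,-0.18,0],[0,0,0,-0.2,0],[0,0,0,-0.2,0]]]'
python3 sh.py '[582,295,205,1.905]'
```

```text
t: 36.7
eef_pos: [360.1, -363.9, 13.4]
tcp_rot: [-3.141, 0.001, -3.13]
ft_force: [0.3, -0.9, 1.4]
opening: 0.635
t: 37.5
eef_pos: [360.4, -364.2, 215.4]
tcp_rot: [-3.137, 0.003, -3.13]
ft_force: [-0.5, -0.1, -3.0]
opening: 0.631
pos [ 360.4 -364.2  215.4] rot [-3.137e+00  3.000e-03 -3.130e+00] F [-0.5 -0.1 -3. ] open 0.631
[582, 295, 205, 1.905] [-0.229, 0.6567, 0.0083, 1.2479]
```

```bash
python3 -m pendant '[[[0,-0.229,0.657,0.008,1.248],[0,-0.229,0.657,0.008,1.248],[0,-0.229,0.657,0.008,1.248],[0,-0.229,0.657,0.008,1.248],[0,-0.229,0.657,0.008,1.248],[0,-0.229,0.657,0.008,1.248],[0,-0.229,0.657,0.008,1.248],[0,-0.229,0.657,0.008,1.248]]]'
python3 sh.py '[582.7,292.8,200,1.905]'
```

```text
t: 38.3
eef_pos: [472.4, -31.0, 206.8]
tcp_rot: [-3.139, -0.002, 2.099]
ft_force: [1.3, -1.0, -2.5]
opening: 0.628
pos [472.4 -31.  206.8] rot [-3.139e+00 -2.000e-03  2.099e+00] F [ 1.3 -1.  -2.5] open 0.628
[582.7, 292.8, 200, 1.905] [0.224, 0.2585, 0.0066, 0.1941]
```

```bash
python3 -m pendant '[[[0,0.224,0.2585,0.007,0.194],[0,0.224,0.2585,0.007,0.194],[0,0.224,0.2585,0.007,0.194],[0,0.224,0.2585,0.007,0.194],[0,0.224,0.2585,0.007,0.194],[0,0.224,0.2585,0.007,0.194],[0,0.224,0.2585,0.007,0.194],[0,0.224,0.2585,0.007,0.194]]]'
python3 -m pendant '[[[0,0,0,0.03,0],[0,0,0,0.06,0],[0,0,0,0.06,0],[0,0,0,0.06,0],[0,0,0,0.06,0],[0,0,0,0.06,0],[0,0,0,0.06,0],[0,0,0,0.06,0]]]'
python3 - <<'E'
from h import *
from cell import env
s=env.state();d=env.read_camera("wrist");pickle.dump((s,d),open("w9.pkl","wb"))
C=cloud(d,np.eye(4)); P=C[205:300,200:360].reshape(-1,3); P=P[(abs(P[:,2])<40)&(abs(P[:,1])<36)&(abs(P[:,0])<45)]
top=P[abs(P[:,2]-np.median(P[P[:,2]<-10][:,2]))<3]; print("top z",np.median(top[:,2]),"xmax",top[:,0].max())
f=P[P[:,2]>-8]; print("front face x",np.median(f[:,0]),len(f))
E
python3 sh.py '[582.7,292.8,39,1.905]'
```

```text
t: 39.1
eef_pos: [581.5, 296.1, 198.0]
tcp_rot: [-3.139, -0.001, 1.914]
ft_force: [-1.0, -0.6, -3.4]
opening: 0.63
t: 39.9
eef_pos: [581.7, 291.5, 142.4]
tcp_rot: [3.141, 0.0, 1.91]
ft_force: [-0.4, -0.5, -2.8]
opening: 0.627
top z -18.340352537806297 xmax 21.958615280364988
front face x 21.25930795969321 1323
pos [581.7 291.5 142.3] rot [3.141 0.    1.91 ] F [-0.2  0.3 -2.2] open 0.627
[582.7, 292.8, 39, 1.905] [0.0009, 0.0013, 0.1033, 0.0055]
```

```bash
python3 -m pendant '[[[0,0.002,0.001,0.03,0.005],[0,0.002,0.001,0.055,0.005],[0,0.002,0.001,0.07,0.005],[0,0.002,0.001,0.085,0.005],[0,0.002,0.001,0.095,0.005],[0,0.002,0.001,0.101,0.005],[0,0.002,0.001,0.105,0.005],[0,0.002,0.001,0.105,0.005]]]'
python3 sh.py '[582.3,293.9,36.5,1.905]'
```

```text
t: 40.75
eef_pos: [581.9, 293.7, 36.7]
tcp_rot: [-3.142, 0.0, 1.905]
ft_force: [-0.7, 0.2, -2.5]
opening: 0.63
pos [581.9 293.7  36.7] rot [-3.142  0.     1.905] F [-0.7  0.2 -2.5] open 0.63
[582.3, 293.9, 36.5, 1.905] [0.0, 0.0005, 0.0002, 0.0005]
```

```bash
python3 -m pendant '[[[0.95,0,0,0,0],[0.95,0,0,0,0],[0.95,0,0,0,0],[0.95,0,0,0,0],[0.95,0,0,-0.05,0],[1,0,0,-0.1,0],[1,0,0,-0.15,0],[1,0,0,-0.2,0]]]'
python3 -m pendant '[[[0.7,-0.17,-0.03,-0.06,0],[0.5,-0.17,-0.03,-0.06,0],[0.32,-0.17,-0.03,-0.06,0],[0.32,-0.17,-0.03,-0.06,0],[0.32,-0.17,-0.03,-0.06,0],[0.32,-0.17,-0.03,-0.06,0],[0.32,-0.17,-0.03,-0.06,0],[0.32,-0.17,-0.03,-0.06,0]]]'
python3 - <<'E'
from h import *
from cell import env
s=env.state();d=env.read_camera("wrist");pickle.dump((s,d),open("w10.pkl","wb"));t=env.read_camera("top")
cv2.imwrite("pics/w10.png",np.vstack([d["image"][:270],t["image"][60:300]]))
T=toolT(s);C=cloud(d,T)
m=((abs(C[...,2]-54)<5)).astype(np.uint8);m[250:]=0
n,l,st,c=cv2.connectedComponentsWithStats(m)
for i in range(1,n):
    if st[i,4]>800: print(c[i],st[i,4],cv2.minAreaRect(C[l==i][:,:2].astype(np.float32)),np.median(C[l==i][:,2]))
E
python3 sh.py '[540,186.6,150,1.905]'
```

```text
t: 41.55
eef_pos: [581.5, 293.6, 239.1]
tcp_rot: [3.141, 0.0, 1.906]
ft_force: [-0.6, 0.3, -0.3]
opening: 1.001
t: 42.35
eef_pos: [609.0, 124.5, 296.2]
tcp_rot: [-3.141, -0.0, 1.907]
ft_force: [-0.4, -1.0, 0.7]
opening: 0.384
[304.27357999  50.44815008] 1919 ((581.627197265625, 292.230224609375), (60.07829284667969, 46.074615478515625), 19.36579704284668) 53.61367980621867
[304.5692402   98.93321078] 1632 ((601.2579345703125, 239.7872772216797), (59.89252853393555, 42.905242919921875), 19.372238159179688) 53.67398249831018
[303.9158383  146.13518887] 1509 ((620.2709350585938, 184.7840576171875), (59.274559020996094, 44.42625045776367), 19.37051773071289) 53.617935251357665
pos [609.1 124.3 296.3] rot [-3.141 -0.     1.907] F [-0.4  0.   0.1] open 0.337
[540, 186.6, 150, 1.905] [0.0816, -0.0446, 0.1464, 0.0019]
```

View pics/w10.png

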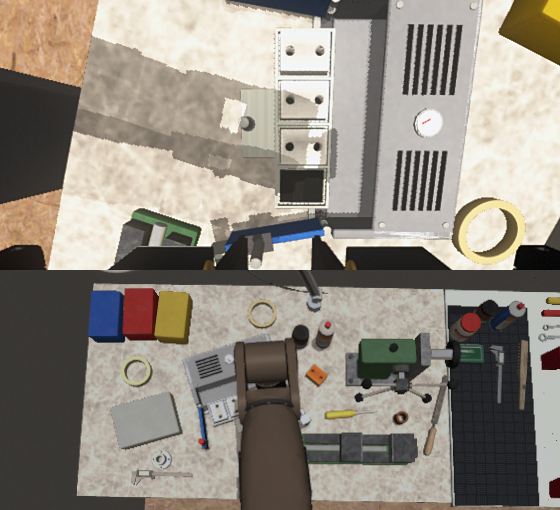

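Three blocks are flat in their own pockets, at (304,50), (304,99) and (304,146), and no others remain on the bench. The post is at (247,123). Next I push the carrier home.

```bash
python3 -m pendant '[[[0.32,0.0816,-0.0446,0,0.002],[0.32,0.0816,-0.0446,0.05,0.002],[0.32,0.0816,-0.0446,0.1,0.002],[0.32,0.0816,-0.0446,0.146,0.002],[0.32,0.0816,-0.0446,0.146,0.002],[0.32,0.0816,-0.0446,0.146,0.002],[0.32,0.0816,-0.0446,0.146,0.002],[0.32,0.0816,-0.0446,0.146,0.002]]]'
python3 sh.py '[540.2,186.6,44,1.905]'
```

```text
t: 43.25
eef_pos: [541.6, 185.8, 152.9]
tcp_rot: [3.138, 0.001, 1.903]
ft_force: [0.2, -1.0, -0.4]
opening: 0.32
pos [541.6 185.8 152.9] rot [3.138e+00 1.000e-03 1.903e+00] F [ 0.2 -1.  -0.4] open 0.32
[540.2, 186.6, 44, 1.905] [0.0012, -0.0014, 0.1089, -0.0017]
```

```bash
python3 -m pendant '[[[0.32,0.001,-0.0012,0.04,-0.002],[0.32,0.001,-0.0012,0.075,-0.002],[0.32,0.001,-0.0012,0.1,-0.002],[0.32,0.001,-0.0012,0.109,-0.002],[0,0.001,-0.0012,0.109,-0.002],[0,0.001,-0.0012,0.109,-0.002],[0,0.001,-0.0012,0.109,-0.002],[0,0.001,-0.0012,0.109,-0.002]]]'
python3 sh.py '[662.9,229.5,44,1.905]'
```

```text
t: 44.05
eef_pos: [540.2, 186.5, 43.4]
tcp_rot: [3.138, 0.001, 1.905]
ft_force: [2.2, 0.4, 6.8]
opening: 0.142
pos [540.2 186.5  43.4] rot [3.138e+00 1.000e-03 1.905e+00] F [2.2 0.4 6.8] open 0.142
[662.9, 229.5, 44, 1.905] [0.0003, 0.13, -0.0002, 0.0005]
```

Push gently so the blocks don't slide.

```bash
python3 -m pendant '[[[0,0,0.005,0,0],[0,0,0.016,0,0],[0,0,0.03,0,0],[0,0,0.045,0,0],[0,0,0.06,0,0],[0,0,0.076,0,0],[0,0,0.092,0,0],[0,0,0.105,0,0]]]'
python3 -m pendant '[[[0,0,0.009,0,0],[0,0,0.016,0,0],[0,0,0.021,0,0],[0,0,0.024,0,0],[0,0,0.0255,0,0],[0,0,0.0255,0,0],[0,0,0.0255,0,0],[0,0,0.0255,0,0]]]'
python3 sh.py '[662.9,229.5,44,1.905]'
```

```text
t: 44.85
eef_pos: [639.3, 220.8, 43.4]
tcp_rot: [3.14, 0.001, 1.906]
ft_force: [-1.3, -2.8, 7.6]
opening: 0.138
t: 45.65
eef_pos: [663.1, 229.0, 43.4]
tcp_rot: [3.139, 0.001, 1.906]
ft_force: [1.8, -1.6, 5.9]
opening: 0.142
pos [663.1 229.   43.4] rot [3.139e+00 1.000e-03 1.906e+00] F [ 1.8 -1.6  5.9] open 0.142
[662.9, 229.5, 44, 1.905] [0.0005, 0.0, -0.0006, 0.0005]
```

```bash
python3 -m pendant '[[[0,0,0.001,0,0],[0,0,0.002,0,0],[0,0,0.002,0,0],[0,0,0.002,0,0],[0,0,0.002,0,0],[0,0,0.002,0,0],[0,0,0.002,0,0],[0,0,0.002,0,0]]]'
python3 -m pendant '[[[0,0,-0.001,0,0],[0.32,0,-0.001,0,0],[0.32,0,-0.001,0,0],[0.32,0,-0.001,0,0],[0.32,0,-0.001,-0.05,0],[0.32,0,-0.001,-0.1,0],[0.32,0,-0.001,-0.15,0],[0.32,0,-0.001,-0.2,0]]]'
python3 sh.py '[475.7,324.2,240,1.905]' '[508,230,290,1.905]'
```

```text
t: 46.45
eef_pos: [663.1, 229.0, 43.4]
tcp_rot: [-3.139, 0.001, 1.906]
ft_force: [-9.8, -6.5, 11.9]
opening: 0.143
t: 47.25
eef_pos: [662.8, 229.5, 243.7]
tcp_rot: [-3.141, 0.0, 1.906]
ft_force: [-0.2, 0.3, 0.5]
opening: 0.315
pos [662.8 229.5 243.7] rot [-3.141  0.     1.906] F [-0.2  0.3  0.5] open 0.315
[475.7, 324.2, 240, 1.905] [0.1509, -0.1456, 0.0038, 0.0007]
[508, 230, 290, 1.905] [0.0513, -0.146, -0.0462, 0.0007]
```

```bash
python3 -m pendant '[[[0.6,0.051,-0.146,-0.046,0],[0.6,0.051,-0.146,-0.046,0],[0.6,0.051,-0.146,-0.046,0],[0.6,0.051,-0.146,-0.046,0],[0.6,0.051,-0.146,-0.046,0],[0.6,0.051,-0.146,-0.046,0],[0.6,0.051,-0.146,-0.046,0],[0.6,0.051,-0.146,-0.046,0]]]'
python3 - <<'E'
from h import *
from cell import env
s=env.state();d=env.read_camera("wrist");pickle.dump((s,d),open("w11.pkl","wb"));cv2.imwrite("pics/w11.png",d["image"][:260])
C=cloud(d,toolT(s));b=d["image"].astype(int)
m=(b[...,2]>150)&(b[...,0]<90)&(b[...,1]<80)&(C[...,2]>100); m[250:]=0;m[:,:200]=0;m[:,350:]=0
p=C[m];z=np.percentile(p[:,2],80);p=p[p[:,2]>z-5]; print("knob",p.mean(0),len(p),p.min(0),p.max(0))
E
python3 sh.py '[475.7,324.2,160,1.905]'
```

```text
t: 48.05
eef_pos: [509.4, 229.5, 286.7]
tcp_rot: [-3.14, 0.0, 1.905]
ft_force: [-0.5, 0.5, 0.3]
opening: 0.599
knob [475.74274793 331.56950217 133.49692069] 229 [467.55571932 324.06642402 131.2732924 ] [483.78470211 339.29989583 135.78291767]
pos [509.2 229.5 286.8] rot [-3.14   0.     1.905] F [-1.4 -0.2 -0.1] open 0.6
[475.7, 324.2, 160, 1.905] [0.1005, -0.0005, 0.1268, -0.0]
```

View pics/w11.png

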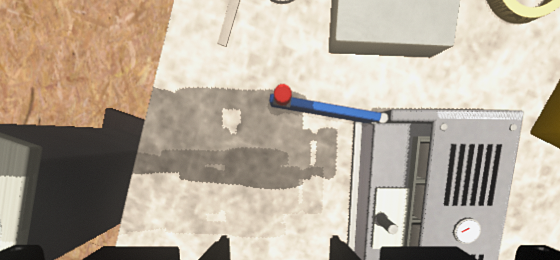

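```bash
python3 sh.py '[475,331.5,160,1.905]' '[475,331.5,107,1.905]'
```

```text
pos [509.2 229.5 286.8] rot [-3.14   0.     1.905] F [-1.4 -0.2 -0.1] open 0.6
[475, 331.5, 160, 1.905] [0.1076, 0.0013, 0.1268, -0.0]
[475, 331.5, 107, 1.905] [0.1076, 0.0013, 0.1798, -0.0]
```

```bash
python3 -m pendant '[[[0.6,0.1077,0.0015,0,0],[0.6,0.1077,0.0015,0,0],[0.6,0.1077,0.0015,0.05,0],[0.6,0.1077,0.0015,0.1,0],[0.6,0.1077,0.0015,0.127,0],[0.6,0.1077,0.0015,0.127,0],[0.6,0.1077,0.0015,0.127,0],[0.6,0.1077,0.0015,0.127,0]]]'
python3 sh.py '[475,331.5,107,1.905]'
```

```text
t: 48.9
eef_pos: [475.6, 332.2, 162.5]
tcp_rot: [3.139, -0.0, 1.905]
ft_force: [1.0, -0.4, 1.2]
opening: 0.599
pos [475.6 332.2 162.5] rot [ 3.139 -0.     1.905] F [ 1.  -0.4  1.2] open 0.599
[475, 331.5, 107, 1.905] [-0.0005, -0.0009, 0.0555, 0.0002]
```

```bash
python3 -m pendant '[[[0.6,-0.0005,-0.001,0.03,0],[0.6,-0.0005,-0.001,0.055,0],[0.6,-0.0005,-0.001,0.055,0],[0,-0.0005,-0.001,0.055,0],[0,-0.0005,-0.001,0.055,0],[0,-0.0005,-0.001,0.055,0],[0,-0.0005,-0.001,0.055,0],[0,-0.0005,-0.001,0.055,0]]]'
python3 -m pendant '[[[0,0,0,0,0],[0,0,0,0,0],[0,0,0,0,0],[0,0,0,0,0],[0,0,0,0,0],[0,0,0,0,0],[0,0,0,0,0],[0,0,0,0,0]]]'
python3 - <<'E'
from h import *
from cell import env
s=env.state(); print(s["eef_pos"].round(1),s["ft_force"].round(1),s["opening"])
R=toolT(s)[:3,:3]
H=np.array([593.2,350.5]);v=s["eef_pos"][:2]-H;r=np.linalg.norm(v)
a0=np.arctan2(v[1],v[0]);a1=-1.2254;print(r,a0,a1-a0)
for k in range(1,17):
    a=a0+(a1-a0)*k/16; p=H+(r+(120.4-r)*k/16)*np.array([np.cos(a),np.sin(a)])
    d=np.r_[p-s["eef_pos"][:2],0]; q=(R.T@d/1000)
    if k<=8: q8=q; print(k,q.round(4))
    else: print(k,(q-q8).round(4))
E
```

```text
t: 49.7
eef_pos: [474.0, 331.3, 106.3]
tcp_rot: [3.14, -0.0, 1.906]
ft_force: [6.8, 1.1, 1.2]
opening: 0.234
t: 50.5
eef_pos: [476.1, 331.9, 106.4]
tcp_rot: [3.136, -0.0, 1.905]
ft_force: [10.9, 2.3, -1.7]
opening: 0.183
[476.1 331.9 106.4] [10.9  2.3 -1.7] 0.18260734777944054
118.5248295637615 -2.9837555620307814 1.7583555620307814
1 [-0.0129 -0.0017 -0.    ]
2 [-0.026 -0.002 -0.   ]
3 [-0.039  -0.0008 -0.    ]
4 [-0.0518  0.0018 -0.    ]
5 [-0.0642  0.0057  0.    ]
6 [-0.0762  0.0111  0.    ]
7 [-0.0875  0.0177  0.0001]
8 [-0.098   0.0255  0.0001]
9 [-0.0096  0.0089  0.    ]
10 [-0.0182  0.0189  0.0001]
11 [-0.0257  0.0297  0.0002]
12 [-0.0319  0.0413  0.0002]
13 [-0.0368  0.0535  0.0003]
14 [-0.0404  0.0663  0.0004]
15 [-0.0425  0.0793  0.0004]
16 [-0.0432  0.0925  0.0005]
```

```bash
python3 -m pendant '[[[0,-0.0129,-0.0017,0,0],[0,-0.026,-0.002,0,0],[0,-0.039,-0.0008,0,0],[0,-0.0518,0.0018,0,0],[0,-0.0642,0.0057,0,0],[0,-0.0762,0.0111,0,0],[0,-0.0875,0.0177,0,0],[0,-0.098,0.0255,0,0]]]'
python3 -m pendant '[[[0,-0.0096,0.0089,0,0],[0,-0.0182,0.0189,0,0],[0,-0.0257,0.0297,0,0],[0,-0.0319,0.0413,0,0],[0,-0.0368,0.0535,0,0],[0,-0.0404,0.0663,0,0],[0,-0.0425,0.0793,0,0],[0,-0.0432,0.0925,0,0]]]'
python3 sh.py '[634,237.2,106.4,1.905]'
```

```text
t: 51.3
eef_pos: [533.7, 249.6, 106.8]
tcp_rot: [3.132, -0.003, 1.905]
ft_force: [10.3, 19.9, -2.8]
opening: 0.184
t: 52.1
eef_pos: [631.8, 235.2, 105.6]
tcp_rot: [-3.14, 0.002, 1.906]
ft_force: [-3.9, -6.8, 0.8]
opening: 0.184
pos [631.8 235.2 105.6] rot [-3.140e+00  2.000e-03  1.906e+00] F [-3.9 -6.8  0.8] open 0.184
[634, 237.2, 106.4, 1.905] [0.0011, 0.0027, -0.0008, 0.0009]
```

```bash
python3 -m pendant '[[[0,0.001,0.001,0,0],[0,0.001,0.002,0,0],[0,0.001,0.003,0,0],[0,0.001,0.0035,0,0],[0,0.001,0.0035,0,0],[0,0.001,0.0035,0,0],[0,0.001,0.0035,0,0],[0,0.001,0.0035,0,0]]]'
python3 sh.py '[634,237.2,84.5,1.905]'
```

```text
t: 52.9
eef_pos: [634.8, 237.0, 105.7]
tcp_rot: [-3.141, 0.002, 1.906]
ft_force: [3.0, -8.9, -1.2]
opening: 0.181
pos [634.8 237.  105.7] rot [-3.141e+00  2.000e-03  1.906e+00] F [ 3.  -8.9 -1.2] open 0.181
[634, 237.2, 84.5, 1.905] [0.0005, -0.0007, 0.0212, 0.0006]
```

```bash
python3 -m pendant '[[[0,0,0.001,0,0],[0,0,0.002,0,0],[0,0,0.0025,0,0],[0,0,0.0025,0,0],[0,0,0.0025,0,0],[0,0,0.0025,0,0],[0,0,0.0025,0,0],[0,0,0.0025,0,0]]]'
python3 sh.py
```

```text
t: 53.7
eef_pos: [636.1, 237.4, 105.4]
tcp_rot: [-3.138, 0.002, 1.906]
ft_force: [-2.9, -11.5, 1.0]
opening: 0.186
pos [636.1 237.4 105.4] rot [-3.138e+00  2.000e-03  1.906e+00] F [ -2.9 -11.5   1. ] open 0.186
```

```bash
python3 -m pendant '[[[0,0,0,0.004,0],[0,0,0,0.008,0],[0,0,0,0.012,0],[0,0,0,0.016,0],[0,0,0,0.02,0],[0,0,0,0.021,0],[0,0,0,0.0215,0],[0,0,0,0.0215,0]]]'
python3 sh.py
```

```text
t: 54.5
eef_pos: [636.2, 237.4, 84.7]
tcp_rot: [-3.139, 0.002, 1.906]
ft_force: [-4.8, -12.6, 8.2]
opening: 0.183
pos [636.2 237.4  84.7] rot [-3.139e+00  2.000e-03  1.906e+00] F [ -4.8 -12.6   8.2] open 0.183
```

```bash
python3 -m pendant '[[[0,0,0,0.001,0],[0,0,0,0.002,0],[0,0,0,0.0025,0],[0,0,0,0.0025,0],[0,0,0,0.0025,0],[0,0,0,0.0025,0],[0,0,0,0.0025,0],[0,0,0,0.0025,0]]]'
python3 -m pendant '[[[0,0,0,0.001,0],[0.6,0,0,0,0],[0.6,0,0,0,0],[0.6,0,0,0,0],[0.6,0,0,0,0],[0.6,0,0,-0.05,0],[0.6,0,0,-0.1,0],[0.6,0,0,-0.15,0]]]'
python3 sh.py '[604.5,52.3,270,1.905]'
```

```text
t: 55.3
eef_pos: [636.5, 237.5, 84.5]
tcp_rot: [-3.141, 0.003, 1.906]
ft_force: [-10.0, -14.5, 24.5]
opening: 0.18
t: 56.1
eef_pos: [636.7, 239.5, 233.0]
tcp_rot: [-3.14, -0.0, 1.906]
ft_force: [0.4, -0.0, 0.8]
opening: 0.596
pos [636.7 239.5 233. ] rot [-3.14  -0.     1.906] F [ 0.4 -0.   0.8] open 0.596
[604.5, 52.3, 270, 1.905] [-0.1662, -0.0919, -0.0369, 0.0006]
```

```bash
python3 -m pendant '[[[0.6,-0.166,-0.092,-0.07,0],[0.6,-0.166,-0.092,-0.07,0],[0.6,-0.166,-0.092,-0.07,0],[0.6,-0.166,-0.092,-0.07,0],[0.6,-0.166,-0.092,-0.07,0],[0.6,-0.166,-0.092,-0.07,0],[0.6,-0.166,-0.092,-0.07,0],[0.6,-0.166,-0.092,-0.07,0]]]'
python3 - <<'E'
from h import *
from cell import env
s=env.state();d=env.read_camera("wrist");pickle.dump((s,d),open("w12.pkl","wb"));cv2.imwrite("pics/w12.png",d["image"][:260])
C=cloud(d,toolT(s));b=d["image"].astype(int)
m=(b[...,2]>150)&(b[...,0]<90)&(b[...,1]<80)&(C[...,2]>90); m[100:]=0
p=C[m];z=np.percentile(p[:,2],80);p=p[p[:,2]>z-5]; print("knob",p.mean(0),len(p),p.min(0),p.max(0))
m=(C[...,2]>139)&(C[...,2]<150);m[245:]=0; n,l,st,c=cv2.connectedComponentsWithStats(m.astype(np.uint8))
for i in range(1,n):
    if st[i,4]>20: print(c[i],st[i,4],C[l==i].mean(0))
E
python3 sh.py
```

```text
t: 56.9
eef_pos: [604.5, 53.7, 300.9]
tcp_rot: [-3.14, -0.001, 1.907]
ft_force: [-0.3, 0.3, -1.1]
opening: 0.6
knob [633.54640101 236.36629914 114.7553545 ] 214 [582.24622633 116.82588675 109.18913163] [641.88722864 245.79018344 470.80080508]
[280.32330827 203.52631579] 133 [605.54406174  50.81493457 144.25498001]
pos [604.6  53.6 301. ] rot [-3.14  -0.     1.907] F [-0.2 -0.3 -0.2] open 0.601
```

View pics/w12.png

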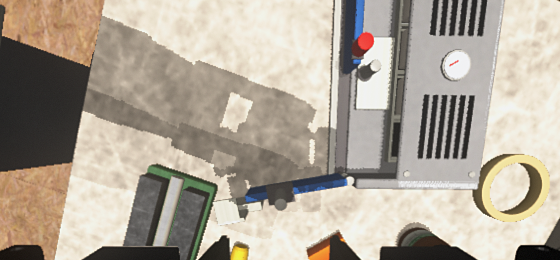

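The passive leaf is shut, with the knob at (634,237) and its top about 111 mm up, the same as at the start. The active post is at (605.5,51). Next I close the active leaf.

```bash
python3 sh.py '[605.3,51.3,108,1.905]'
python3 -m pendant '[[[0.6,-0.0025,-0.0002,0.05,0],[0.6,-0.0025,-0.0002,0.1,0],[0.6,-0.0025,-0.0002,0.14,0],[0.6,-0.0025,-0.0002,0.14,0],[0.6,-0.0025,-0.0002,0.14,0],[0.6,-0.0025,-0.0002,0.14,0],[0.6,-0.0025,-0.0002,0.14,0],[0.6,-0.0025,-0.0002,0.14,0]]]'
python3 sh.py '[605.3,51.3,108,1.905]'
```

```text
pos [604.6  53.6 301. ] rot [-3.14  -0.     1.907] F [-0.2 -0.3 -0.2] open 0.601
[605.3, 51.3, 108, 1.905] [-0.0025, 0.0001, 0.193, 0.0021]
t: 57.75
eef_pos: [605.7, 50.1, 163.3]
tcp_rot: [3.139, 0.001, 1.906]
ft_force: [-0.4, 0.2, -0.0]
opening: 0.606
pos [605.7  50.1 163.3] rot [3.139e+00 1.000e-03 1.906e+00] F [-0.4  0.2 -0. ] open 0.606
[605.3, 51.3, 108, 1.905] [0.0013, -0.0001, 0.0553, 0.0007]
```

```bash
python3 -m pendant '[[[0.6,0.001,0,0.03,0],[0.6,0.001,0,0.054,0],[0.6,0.001,0,0.054,0],[0,0.001,0,0.054,0],[0,0.001,0,0.054,0],[0,0.001,0,0.054,0],[0,0.001,0,0.054,0],[0,0.001,0,0.054,0]]]'
python3 -m pendant '[[[0,0,0,0,0],[0,0,0,0,0],[0,0,0,0,0],[0,0,0,0,0],[0,0,0,0,0],[0,0,0,0,0],[0,0,0,0,0],[0,0,0,0,0]]]'
python3 - <<'E'
from h import *
from cell import env
s=env.state(); print(s["eef_pos"].round(1),s["ft_force"].round(1),s["opening"])
R=toolT(s)[:3,:3]
H=np.array([685,94]);v=s["eef_pos"][:2]-H;r=np.linalg.norm(v)
w=np.array([655.8,179.1])-H; r1=np.linalg.norm(w)
a0=np.arctan2(v[1],v[0])%(2*np.pi);a1=np.arctan2(w[1],w[0]);print(r,r1,a0-a1)
for k in range(1,17):
    a=a0+(a1-a0)*k/16; p=H+(r+(r1-r)*k/16)*np.array([np.cos(a),np.sin(a)])
    d=np.r_[p-s["eef_pos"][:2],0]; q=(R.T@d/1000)
    if k<=8: q8=q; print(k,q.round(4))
    else: print(k,(q-q8).round(4))
E
```

```text
t: 58.55
eef_pos: [605.0, 50.9, 108.3]
tcp_rot: [3.141, 0.0, 1.906]
ft_force: [-1.1, 0.3, 0.7]
opening: 0.237
t: 59.35
eef_pos: [606.2, 51.3, 108.1]
tcp_rot: [3.139, 0.001, 1.906]
ft_force: [6.3, 3.5, -1.5]
opening: 0.141
[606.2  51.3 108.1] [ 6.3  3.5 -1.5] 0.14085813236394795
89.639283197075 89.97027286832024 1.7365167991931274
1 [ 0.0097 -0.0011 -0.    ]
2 [ 0.0194 -0.0011 -0.    ]
3 [ 0.0291 -0.     -0.    ]
4 [ 0.0386  0.0021 -0.    ]
5 [ 0.0478  0.0052 -0.    ]
6 [ 0.0566  0.0093 -0.    ]
7 [0.065  0.0143 0.    ]
8 [0.0727 0.0202 0.    ]
9 [0.0071 0.0067 0.    ]
10 [0.0134 0.0141 0.    ]
11 [0.0188 0.0222 0.0001]
12 [0.0234 0.0308 0.0001]
13 [0.027  0.0399 0.0001]
14 [0.0296 0.0493 0.0001]
15 [0.0311 0.0589 0.0002]
16 [0.0317 0.0687 0.0002]
```

```bash
python3 -m pendant '[[[0,0.0097,-0.0011,0,0],[0,0.0194,-0.0011,0,0],[0,0.0291,0,0,0],[0,0.0386,0.0021,0,0],[0,0.0478,0.0052,0,0],[0,0.0566,0.0093,0,0],[0,0.065,0.0143,0,0],[0,0.0727,0.0202,0,0]]]'
python3 -m pendant '[[[0,0.0071,0.0067,0,0],[0,0.0134,0.0141,0,0],[0,0.0188,0.0222,0,0],[0,0.0234,0.0308,0,0],[0,0.027,0.0399,0,0],[0,0.0296,0.0493,0,0],[0,0.0311,0.0589,0,0],[0,0.0317,0.0687,0,0]]]'
python3 -m pendant '[[[0,0,0.0005,0,0],[0,0,0.001,0,0],[0,0,0.0015,0,0],[0,0,0.0015,0,0],[0,0,0.0015,0,0],[0,0,0.0015,0,0],[0,0,0.0015,0,0],[0,0,0.0015,0,0]]]'
python3 sh.py '[655.8,179.1,108,1.905]'
```

```text
t: 60.15
eef_pos: [598.7, 127.0, 107.9]
tcp_rot: [-3.138, -0.001, 1.905]
ft_force: [-9.2, 0.5, 8.7]
opening: 0.142
t: 60.95
eef_pos: [653.9, 180.1, 107.6]
tcp_rot: [-3.14, -0.001, 1.906]
ft_force: [-4.2, -2.0, 1.7]
opening: 0.137
t: 61.75
eef_pos: [655.4, 180.5, 107.6]
tcp_rot: [-3.142, -0.001, 1.906]
ft_force: [-1.5, 6.4, 1.4]
opening: 0.14
pos [655.4 180.5 107.6] rot [-3.142e+00 -1.000e-03  1.906e+00] F [-1.5  6.4  1.4] open 0.14
[655.8, 179.1, 108, 1.905] [-0.0014, -0.0001, -0.0004, 0.0009]
```

```bash
python3 -m pendant '[[[0,-0.001,0.001,0,0],[0,-0.001,0.002,0,0],[0,-0.001,0.003,0,0],[0,-0.001,0.003,0,0],[0,-0.001,0.003,0,0],[0,-0.001,0.003,0,0],[0,-0.001,0.003,0,0],[0,-0.001,0.003,0,0]]]'
python3 sh.py
```

```text
t: 62.55
eef_pos: [655.5, 180.5, 107.5]
tcp_rot: [-3.135, -0.003, 1.906]
ft_force: [-19.3, 5.0, 9.6]
opening: 0.139
pos [655.5 180.5 107.5] rot [-3.135e+00 -3.000e-03  1.906e+00] F [-19.3   5.    9.6] open 0.139
```

At the stop. Release, lift clear and check.

```bash
python3 -m pendant '[[[0,0,-0.002,0,0],[0.6,0,-0.002,0,0],[0.6,0,-0.002,0,0],[0.6,0,-0.002,0,0],[0.6,0,-0.002,0,0],[0.6,0,-0.002,-0.05,0],[0.6,0,-0.002,-0.1,0],[0.6,0,-0.002,-0.15,0]]]'
python3 -m pendant '[[[0.6,-0.04,-0.09,-0.13,0],[0.6,-0.04,-0.09,-0.13,0],[0.6,-0.04,-0.09,-0.13,0],[0.6,-0.04,-0.09,-0.13,0],[0.6,-0.04,-0.09,-0.13,0],[0.6,-0.04,-0.09,-0.13,0],[0.6,-0.04,-0.09,-0.13,0],[0.6,-0.04,-0.09,-0.13,0]]]'
python3 - <<'E'
from h import *
from cell import env
s=env.state();d=env.read_camera("wrist");t=env.read_camera("top")
cv2.imwrite("pics/w13.png",np.vstack([d["image"][:250],t["image"][60:300]]))
C=cloud(d,toolT(s))
for z0,z1,nm in((139,150,"post"),(114,126,"hood")):
  m=(C[...,2]>z0)&(C[...,2]<z1);m[245:]=0; n,l,st,c=cv2.connectedComponentsWithStats(m.astype(np.uint8))
  for i in range(1,n):
    if st[i,4]>40: print(nm,c[i],st[i,4],C[l==i].mean(0))
print(s["eef_pos"],s["ft_force"])
E
```

```text
t: 63.35
eef_pos: [657.1, 178.4, 259.4]
tcp_rot: [-3.141, 0.0, 1.905]
ft_force: [0.1, 0.5, 0.0]
opening: 0.596
t: 64.15
eef_pos: [585.7, 111.8, 385.9]
tcp_rot: [-3.139, -0.001, 1.906]
ft_force: [0.7, 0.5, -0.3]
opening: 0.597
post [348.04081633 156.70408163] 98 [654.56913339 178.97126797 144.02791014]
hood [343.46187364 107.96078431] 459 [630.25445736 236.35971783 119.39889732]
[585.67359352 111.75234638 385.90653658] [ 0.74329334  0.47989145 -0.29431838]
```

View pics/w13.png

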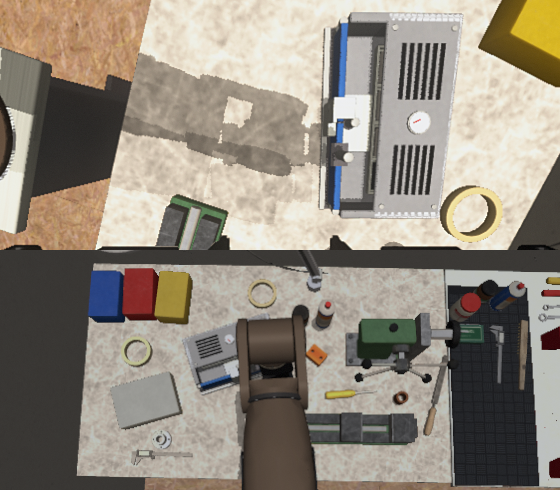

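Both leaves are shut and in line, at (340,115). The post is back within 0.2 mm of its starting position, the bystanders haven't moved and the gripper is clear. Handing in.

```bash
python3 -c "
from cell import env
print(env.job_done())"
```

```text
the job is handed in; nothing more can be done
None
```

The job is handed in at 64 s. All three aluminium blocks on the bench are in the drying cabinet and it is shut again. I saw no fourth block, and I left the orange look-alike alone. One block was knocked about 45 mm aside during the run, so I measured it again before picking it up.

What the last checks showed:
- **Blocks:** each lay flat in its own pocket, tops about 53.6 mm up against 54 mm expected, measured with the carrier still out. With the cabinet shut I could not see them again.
- **Carrier:** pushed until it pressed against its stop, about 12 N.
- **Passive leaf and bolt:** the red knob was back at its starting position, about (634, 237). The bolt was pressed to its stop with about 24 N, and the knob top read about 111 mm, as at the start. A few stray points crept into that last knob reading and put its raw average at 115 mm.
- **Active leaf:** pressed to its stop at about 20 N. Its post was within 0.2 mm of its starting position.
- **Bystanders:** they looked unmoved in the last picture; I did not measure them.

No check failed.

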